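# Load the inspection pallet: flanges, detent collars and reference bar

## Robot

A 7-joint arm with a two-finger parallel gripper is mounted at the origin on the work surface. World frame = base frame: x ahead of the robot, y to its left, z up, the work surface at z = 0. Lengths are in m, angles in rad, forces in N, time in s.
With the tool pointing down it reaches from about 0.425 to 0.925 m from the base axis. Payload 6.8 kg.
Tool frame: the origin (TCP) lies at the very end of the fingers, on their centre line; the grasp point (between the pads) lies 19 mm behind it (hold_point_z is the distance from the TCP to the grasp point, in m); z points along the fingers, y is the direction in which the jaws open and shut (so a half turn about z gives the same grasp; the last joint's range is limited). The gripper opens to 85 mm and grips with 20 to 120 N. Pads are 22 mm wide; open, the fingers measure 114 mm over their backs; the gripper's body (76 mm by 85 mm) begins 54 mm behind the grasp point. The pads swing forward as they close: fully open they stand 13 mm farther back than shut.
Start: joints at [-1.41, 0.477, 0.022, 1.555, -0.011, 1.109, -0.083], TCP at [0.179, 0.651, 0.231] pointing down, gripper open.
Joint ranges: [-2.96, 2.96], [-0.34, 2.1], [-1.41, 1.46], [0.24, 2.44], [-1.37, 4.51], [0.17, 1.92], [-2.96, 2.96]. Speed limits (rad/s): [2.39, 2.39, 3.14, 3.14, 3.14, 3.14, 3.14].

## Interface

Orientations are given as a unit quaternion [w, x, y, z].
In Python, from station import get_obs, read_camera, calibration, hand_in, regions_of, hold_point_z gives the robot as it stands.
- The arm moves only by the tool send_rows, never from a script. Its argument "motion" is text: rows parted by semicolons, each of 7 numbers parted by spaces: the shift along the world's x, y, z in cm, then the turn, a rotation vector about the world's x, y, z in degrees, then the closure, from 0 (fully open) to 1 (shut). In form: dx dy dz rx ry rz fingers; .... A call has 1 to 20 rows; each row shifts and turns the pose as measured when the row begins; what a row does not reach is not made up. A row lasts 1/12 s, in which the tool goes at most 41.7 mm and 7.16 degrees, less where a joint would pass 70% of its speed; a pose out of reach is approached as far as the arm can. A call is refused whole if a number of a shift passes 4.17 or a number of a turn 7.16, either way. A call with a gripper value outside its range is refused whole. The fingers move at their own pace and stop on an object; "newtons" is the grip in N (left out, the last holds). Time passes only in rows, so rows that do not move let the fingers close. It gives the time, the measured TCP pose, the force and the opening at its end, in the units of the state.
- get_obs(): the state, without advancing time (a new reading comes with each control period).
- read_camera(name): name is "scene" or "top" or "wrist"; returns the picture (420x560x3 uint8, red, green, blue); there is no depth.
- calibration(name): a dict with "mtx" (3x3 intrinsics, pixels), "k1" (the pictures are not rectified: a ray, as slopes to the right and down, at radius r is drawn at 1 + k1 r^2 times it, then the intrinsics apply), "R" (3x3) and "t" (3): a world point X has camera coordinates R X + t; the wrist camera has in their place "hand_eye" (4x4, takes a point from camera to tool coordinates, whose origin is the TCP and whose axes are the flange's). Camera axes: x right, y down, z forward; pixel columns grow to the right and rows downward; lengths in m; the calibration is good to about 2 mm. A picture is of the moment at which its call begins: read the wrist's pose just before it. calibration takes no time and is no camera call.
- hand_in(): hands the job in, once; it reports no verdict.
Trained networks look in the newest picture that a camera, given by its name, has taken for a name from the list of things; names that differ only in an ending like _2 or _b are one class to them, and where a whole thing is asked for, a point or a joint stands for the part that bears it (a point fixed in the world has none). Each returns a list of dicts, best first, with "conf" (0 to 1); they miss things now and then, are a little off and sometimes report something else, mostly with a low value. They report only what shows in the picture. A call takes as long as a camera call. They do not tell look-alikes from the thing itself.
- regions_of(thing, camera): "region" (420x560 bool, what is visible of it) and "point" ([column, row] in pixels, amid what is visible of it).
The state is a dict: "t": time; "q": joint angles; "joint_vel": joint speeds; "joint_torque": joint torques, N m; "eef_pos": TCP position; "tool_rot": TCP orientation; "contact_force": force on the tool from outside, world axes, zero at the start; "torque": the same for the moment, N m; "gripper_width": opening from 0.0 (shut) to 1.0 (fully open).
Only numpy, scipy, OpenCV 4.12 (cv2) and the standard library are available. Lean on these libraries where they do the work, as an engineer would, in place of code of your own. Each camera call takes 0.05 s, during which the arm holds its last target.

## Task

Load the inspection pallet: set every flange on the bench on a station of its own, hub up and flat down over the post and both studs, and lock each one with a collar pushed down the post past the spring balls until it clicks and sits on the hub (a collar to spare may stay where it is). Lay the reference bar in the pair of V-rests, and only when all that is done press the ready button on the call box right down. Do not knock over the loupe.

Things in the scene. Friction and masses are not known exactly. Their poses are not given: they have to be found in the camera images.
- pallet: aluminium pallet, 200 (x) x 290 (y) x 10 mm, fixed to the bench. Origin: centre of its underside on the bench, z up. It carries three equal stations in a row along its y and, beyond them on its +x side, the two V-rests
- station1 (a point): a station: point on its post axis at the height where a flange's underside rests (24 mm above the bench); axes as the pallet's. Steel seat block 124 (x) x 40 (y) mm; post of 20 mm diameter rising 56 mm above this point (top 9 mm tapers to 12 mm); two studs of 9 mm diameter, 42 mm either side of the post along x, 16 mm high (top 4 mm tapers to 4 mm)
- station2 (a point): like station1, 92 mm from it. On every post two opposed spring balls, 35 mm above the station point, stand 3.5 mm out on the +y and -y sides. A collar's lower lip pushes them in by 2 mm, which takes some 8 to 15 N downwards; then they snap out into its groove
- station3 (a point): like station1, at the +y end. A flange is home with its origin at the station point, its x along the station's x (either way round); a collar is home with its centre 35 mm above the station point, resting on the flange's hub
- vrest (a point): where the centre of the reference bar comes to lie, its length along this frame's y (either way round), 60 mm above the bench. Two steel V-rests, 12 mm thick, stand 28 mm either side of this point along y: 90 degree Vs, 48 mm wide over all, their tips 3 mm below this point. The bar's round body lies in both, its hexagon heads outside them
- flange1: aluminium two-bolt flange: plate 120 (x) x 50 x 12 mm with a round hub (44 mm outside, 8 mm high, 20 mm over all) on top; 32 mm bore through the middle, 11.5 mm bolt holes 42 mm either side of it along x. Origin: centre of the underside, z up. Ends alike. 0.25 kg. Grip it across the 50 mm. Lies hub up on one of two 4 mm bench mats. May be absent
- flange2: same as flange1. May be absent
- flange3: same as flange1. May be absent
- collar1: steel locking collar: sleeve 42 mm outside, 23 mm bore, 30 mm high, a groove round the inside at half height; ends alike. Origin: centre of the collar, on its axis, 15 mm above its lower end; z along the bore. About 0.2 kg. Stands on the other 4 mm bench mat; all three collars are always there
- collar2: same as collar1
- collar3: same as collar1
- bar: steel reference bar: round body of 28 mm diameter and 90 mm length between two hexagon heads, each 10 mm long and 38 mm across flats, so 110 mm long in all. Origin: centre of the bar on its axis; x along the bar. 0.4 kg. Lies on the same mat as the collars at the start, axis 23 mm above the bench
- ready (a joint): ready button: 0 up, 0.006 m fully pressed; a spring brings it back up. About 5 N fully down
- ready_top (a point): middle of the top of the ready button (30 mm diameter, pressed straight down) on the call box, a cream box 85 x 70 x 50 mm fixed to the bench
- loupe: black standing loupe, 40 mm diameter, 46 mm tall, on the mat with the collars. Origin: centre of its underside. A bystander
Not all that is in view belongs to the job. Leave any purple or yellow look-alike of the collar1 alone.

How it is judged:
On the way, in this order (a step that is already met when the one before it is completed fails the run):
1. every flange seated on a station and locked by a collar, and the bar in the V-rests (((horizontal distance between flange1 and station1 below 0.003 m and z of flange1 in the frame of station1 between -0.002 and 0.002 m and angle between flange1's own z axis and vertical below 0.05 rad and angle between the x axis of flange1 and the x axis of station1, either way round below 0.08 rad and ((horizontal distance between collar1 and station1 below 0.003 m and z of collar1 in the frame of station1 between 0.033 and 0.037 m and angle between the z axis of collar1 and the z axis of station1, either way round below 0.08 rad) or (horizontal distance between collar2 and station1 below 0.003 m and z of collar2 in the frame of station1 between 0.033 and 0.037 m and angle between the z axis of collar2 and the z axis of station1, either way round below 0.08 rad) or (horizontal distance between collar3 and station1 below 0.003 m and z of collar3 in the frame of station1 between 0.033 and 0.037 m and angle between the z axis of collar3 and the z axis of station1, either way round below 0.08 rad))) or (horizontal distance between flange1 and station2 below 0.003 m and z of flange1 in the frame of station2 between -0.002 and 0.002 m and angle between flange1's own z axis and vertical below 0.05 rad and angle between the x axis of flange1 and the x axis of station2, either way round below 0.08 rad and ((horizontal distance between collar1 and station2 below 0.003 m and z of collar1 in the frame of station2 between 0.033 and 0.037 m and angle between the z axis of collar1 and the z axis of station2, either way round below 0.08 rad) or (horizontal distance between collar2 and station2 below 0.003 m and z of collar2 in the frame of station2 between 0.033 and 0.037 m and angle between the z axis of collar2 and the z axis of station2, either way round below 0.08 rad) or (horizontal distance between collar3 and station2 below 0.003 m and z of collar3 in the frame of station2 between 0.033 and 0.037 m and angle between the z axis of collar3 and the z axis of station2, either way round below 0.08 rad))) or (horizontal distance between flange1 and station3 below 0.003 m and z of flange1 in the frame of station3 between -0.002 and 0.002 m and angle between flange1's own z axis and vertical below 0.05 rad and angle between the x axis of flange1 and the x axis of station3, either way round below 0.08 rad and ((horizontal distance between collar1 and station3 below 0.003 m and z of collar1 in the frame of station3 between 0.033 and 0.037 m and angle between the z axis of collar1 and the z axis of station3, either way round below 0.08 rad) or (horizontal distance between collar2 and station3 below 0.003 m and z of collar2 in the frame of station3 between 0.033 and 0.037 m and angle between the z axis of collar2 and the z axis of station3, either way round below 0.08 rad) or (horizontal distance between collar3 and station3 below 0.003 m and z of collar3 in the frame of station3 between 0.033 and 0.037 m and angle between the z axis of collar3 and the z axis of station3, either way round below 0.08 rad)))) and ((horizontal distance between flange2 and station1 below 0.003 m and z of flange2 in the frame of station1 between -0.002 and 0.002 m and angle between flange2's own z axis and vertical below 0.05 rad and angle between the x axis of flange2 and the x axis of station1, either way round below 0.08 rad and ((horizontal distance between collar1 and station1 below 0.003 m and z of collar1 in the frame of station1 between 0.033 and 0.037 m and angle between the z axis of collar1 and the z axis of station1, either way round below 0.08 rad) or (horizontal distance between collar2 and station1 below 0.003 m and z of collar2 in the frame of station1 between 0.033 and 0.037 m and angle between the z axis of collar2 and the z axis of station1, either way round below 0.08 rad) or (horizontal distance between collar3 and station1 below 0.003 m and z of collar3 in the frame of station1 between 0.033 and 0.037 m and angle between the z axis of collar3 and the z axis of station1, either way round below 0.08 rad))) or (horizontal distance between flange2 and station2 below 0.003 m and z of flange2 in the frame of station2 between -0.002 and 0.002 m and angle between flange2's own z axis and vertical below 0.05 rad and angle between the x axis of flange2 and the x axis of station2, either way round below 0.08 rad and ((horizontal distance between collar1 and station2 below 0.003 m and z of collar1 in the frame of station2 between 0.033 and 0.037 m and angle between the z axis of collar1 and the z axis of station2, either way round below 0.08 rad) or (horizontal distance between collar2 and station2 below 0.003 m and z of collar2 in the frame of station2 between 0.033 and 0.037 m and angle between the z axis of collar2 and the z axis of station2, either way round below 0.08 rad) or (horizontal distance between collar3 and station2 below 0.003 m and z of collar3 in the frame of station2 between 0.033 and 0.037 m and angle between the z axis of collar3 and the z axis of station2, either way round below 0.08 rad))) or (horizontal distance between flange2 and station3 below 0.003 m and z of flange2 in the frame of station3 between -0.002 and 0.002 m and angle between flange2's own z axis and vertical below 0.05 rad and angle between the x axis of flange2 and the x axis of station3, either way round below 0.08 rad and ((horizontal distance between collar1 and station3 below 0.003 m and z of collar1 in the frame of station3 between 0.033 and 0.037 m and angle between the z axis of collar1 and the z axis of station3, either way round below 0.08 rad) or (horizontal distance between collar2 and station3 below 0.003 m and z of collar2 in the frame of station3 between 0.033 and 0.037 m and angle between the z axis of collar2 and the z axis of station3, either way round below 0.08 rad) or (horizontal distance between collar3 and station3 below 0.003 m and z of collar3 in the frame of station3 between 0.033 and 0.037 m and angle between the z axis of collar3 and the z axis of station3, either way round below 0.08 rad)))) and ((horizontal distance between flange3 and station1 below 0.003 m and z of flange3 in the frame of station1 between -0.002 and 0.002 m and angle between flange3's own z axis and vertical below 0.05 rad and angle between the x axis of flange3 and the x axis of station1, either way round below 0.08 rad and ((horizontal distance between collar1 and station1 below 0.003 m and z of collar1 in the frame of station1 between 0.033 and 0.037 m and angle between the z axis of collar1 and the z axis of station1, either way round below 0.08 rad) or (horizontal distance between collar2 and station1 below 0.003 m and z of collar2 in the frame of station1 between 0.033 and 0.037 m and angle between the z axis of collar2 and the z axis of station1, either way round below 0.08 rad) or (horizontal distance between collar3 and station1 below 0.003 m and z of collar3 in the frame of station1 between 0.033 and 0.037 m and angle between the z axis of collar3 and the z axis of station1, either way round below 0.08 rad))) or (horizontal distance between flange3 and station2 below 0.003 m and z of flange3 in the frame of station2 between -0.002 and 0.002 m and angle between flange3's own z axis and vertical below 0.05 rad and angle between the x axis of flange3 and the x axis of station2, either way round below 0.08 rad and ((horizontal distance between collar1 and station2 below 0.003 m and z of collar1 in the frame of station2 between 0.033 and 0.037 m and angle between the z axis of collar1 and the z axis of station2, either way round below 0.08 rad) or (horizontal distance between collar2 and station2 below 0.003 m and z of collar2 in the frame of station2 between 0.033 and 0.037 m and angle between the z axis of collar2 and the z axis of station2, either way round below 0.08 rad) or (horizontal distance between collar3 and station2 below 0.003 m and z of collar3 in the frame of station2 between 0.033 and 0.037 m and angle between the z axis of collar3 and the z axis of station2, either way round below 0.08 rad))) or (horizontal distance between flange3 and station3 below 0.003 m and z of flange3 in the frame of station3 between -0.002 and 0.002 m and angle between flange3's own z axis and vertical below 0.05 rad and angle between the x axis of flange3 and the x axis of station3, either way round below 0.08 rad and ((horizontal distance between collar1 and station3 below 0.003 m and z of collar1 in the frame of station3 between 0.033 and 0.037 m and angle between the z axis of collar1 and the z axis of station3, either way round below 0.08 rad) or (horizontal distance between collar2 and station3 below 0.003 m and z of collar2 in the frame of station3 between 0.033 and 0.037 m and angle between the z axis of collar2 and the z axis of station3, either way round below 0.08 rad) or (horizontal distance between collar3 and station3 below 0.003 m and z of collar3 in the frame of station3 between 0.033 and 0.037 m and angle between the z axis of collar3 and the z axis of station3, either way round below 0.08 rad)))) and x of bar in the frame of vrest between -0.003 and 0.003 m and y of bar in the frame of vrest between -0.014 and 0.014 m and z of bar in the frame of vrest between -0.003 and 0.003 m and angle between the x axis of bar and the y axis of vrest, either way round below 0.08 rad), for 0.2 s.
2. the ready button pressed right down (value of joint ready above 0.0045 m), for 0.04 s.
At the end, for the whole second after the job is handed in: each flange flat on its own station (3 mm of the post axis, 2 mm of the seat height, in line), a collar home on each of those posts (2 mm in height, 3 mm off axis), the bar in both V-rests (3 mm; 14 mm lengthways), all at rest, ready button pressed after that (all of step 1 and linear speed of each of flange1, flange2, flange3, bar below 0.02 m/s); the robot touches nothing.
It fails at once if the loupe knocked over (angle between loupe's own z axis and vertical above 0.6 rad).
Of flange1, flange2, flange3 only 2 to 3 are there at a start; the rules pass over those that are not, and their reading is None.
At some moment in a run one of collar1, collar2, collar3 may be knocked a few centimetres aside while the robot is not near it.
Once in a run the grip may slacken for a moment while it holds something.
It also fails if it takes over 208 s, if anything falls off the work surface, if the arm or the gripper's body presses on something with over 40 N, if the wrist force passes 120 N, or if a joint passes its speed limit or range.

## Working session

There is one attempt and no reset: what is moved stays moved. The work goes in short steps, Python scripts to look and compute and a tool call to move; the robot and the scene stay as the last step left them, time stands still between calls to the robot, and variables do not carry over. Pictures are saved under pics/ and viewed, and the job is handed in when it is done.

Besides the shell and the picture viewer there is one more tool, called after "Request:" in YAML: its name, and indented under it one key for each argument. send_rows: Moves the arm, as the interface text tells. Its arguments: {"type":"object","properties":{"motion":{"type":"string"},"newtons":{"type":"number"}},"required":["motion"]}

```bash
ls; mkdir -p pics
python3 - <<'E'
from station import *
import cv2,numpy as np
print(get_obs()); print(hold_point_z)
for n in ("scene","top","wrist"):
    im=read_camera(n); cv2.imwrite(f"pics/{n}0.png",im[:,:,::-1]); print(n,calibration(n))
E
```

```text
pics
{'t': 0.0, 'q': array([-1.41009106,  0.47782237,  0.02232579,  1.55641804, -0.01148244,
        1.10933341, -0.08307874]), 'joint_vel': array([-5.43003877e-04,  2.63527476e-03, -6.50046189e-05,  1.88290662e-03,
        1.99592992e-03, -8.92559085e-05,  1.63298583e-05]), 'joint_torque': array([ 5.81496170e-04, -5.96448255e+01,  1.60839424e+00, -2.81202257e+01,
        1.25180781e-02,  9.41197271e-03,  8.80844368e-06]), 'eef_pos': array([0.17912082, 0.65019104, 0.23032464]), 'tool_rot': array([-5.05488026e-05,  1.33966874e-01,  9.90985377e-01, -9.25160883e-04]), 'contact_force': array([-0.12793629, -0.92851446,  0.06357749]), 'torque': array([-4.08507058e-02,  3.22348528e-05,  6.15375297e-04]), 'gripper_width': 0.9983063306798718}
0.0187
scene {'mtx': array([[519.37071083,   0.        , 281.22516239],
       [  0.        , 519.37071083, 212.62907139],
       [  0.        ,   0.        ,   1.        ]]), 'k1': -0.03188212377564331, 'R': array([[-1.97755880e-01,  9.80251185e-01,  4.75105169e-04],
       [ 8.35962811e-01,  1.68900216e-01, -5.22148346e-01],
       [-5.11916781e-01, -1
[... 337 characters left out ...]
      [-0.98938701,  0.00323566, -0.14526828],
       [ 0.1452769 ,  0.00260952, -0.98938759]]), 't': array([-0.00492099,  0.48986511,  1.1788982 ])}
wrist {'mtx': array([[351.07052017,   0.        , 283.32675058],
       [  0.        , 351.07052017, 204.23304079],
       [  0.        ,   0.        ,   1.        ]]), 'k1': 0.007581493726053559, 'hand_eye': array([[ 3.26426179e-04, -9.57660932e-01, -2.87898303e-01,
         7.31863695e-02],
       [ 9.99998020e-01, -2.52485682e-04,  1.97368724e-03,
        -1.17136822e-03],
       [-1.96281336e-03, -2.87898378e-01,  9.57658954e-01,
        -1.43554719e-01],
       [ 0.00000000e+00,  0.00000000e+00,  0.00000000e+00,
         1.00000000e+00]])}
```

View pics/scene0.png

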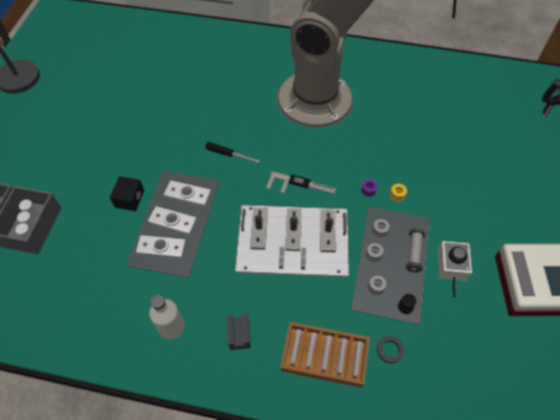

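View pics/top0.png

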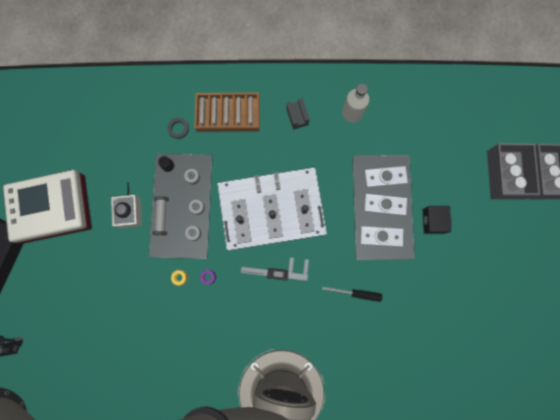

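View pics/wrist0.png

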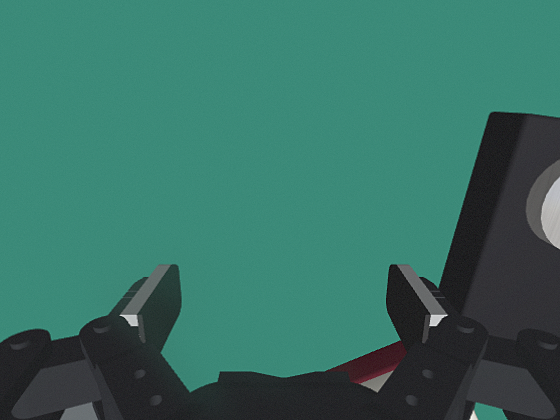

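```bash
cat > h.py <<'E'
from station import *
import cv2,numpy as np
from scipy.spatial.transform import Rotation as Ro
def rot(q): return Ro.from_quat([q[1],q[2],q[3],q[0]]).as_matrix()
def ext(name,o=None):
    c=calibration(name)
    if name!="wrist": return c,np.array(c["R"]),np.array(c["t"])
    o=o or get_obs(); T=np.eye(4);T[:3,:3]=rot(o["tool_rot"]);T[:3,3]=o["eef_pos"]
    W=np.linalg.inv(T@np.array(c["hand_eye"])); return c,W[:3,:3],W[:3,3]
def proj(name,X,o=None):
    c,R,t=ext(name,o); p=np.atleast_2d(X)@R.T+t; s=p[:,:2]/p[:,2:]
    s=s*(1+c["k1"]*(s**2).sum(1,keepdims=True)); K=c["mtx"]
    return s*[K[0,0],K[1,1]]+[K[0,2],K[1,2]]
def back(name,uv,z,o=None):
    c,R,t=ext(name,o);K=c["mtx"]
    d=(np.atleast_2d(uv)-[K[0,2],K[1,2]])/[K[0,0],K[1,1]]; s=d.copy()
    for _ in range(10): s=d/(1+c["k1"]*(s**2).sum(1,keepdims=True))
    r=np.c_[s,np.ones(len(s))]@R; C=-R.T@t
    z=np.broadcast_to(z,(len(s),)); l=(z-C[2])/r[:,2]
    return C+r*l[:,None]
def st():
    o=get_obs();R=rot(o["tool_rot"])
    print("t%.2f"%o["t"],"tcp",o["eef_pos"].round(4),"yaw(y axis)%.1f"%np.degrees(np.arctan2(R[1,1],R[0,1])),"zax",R[:,2].round(3),"F",o["contact_force"].round(1),"w%.3f"%o["gripper_width"],"q7 %.2f"%o["q"][6])
    return o
E
python3 - <<'E'
from h import *
for cam in("top","scene"):
    read_camera(cam)
    for th,z in (("collar1",.034),("flange1",.02),("bar",.023),("loupe",.03),("ready",.055),("pallet",.01)):
        for d in regions_of(th,cam):
            ys,xs=np.nonzero(d["region"]); p=[xs.mean(),ys.mean()]
            (cx,cy),(w,h),a=cv2.minAreaRect(np.c_[xs,ys].astype(np.float32))
            print(cam,th,"%.2f"%d["conf"],np.round(p,1),back(cam,p,z)[0].round(4),len(xs),"rect %.0f %.0f %.1f"%(w,h,a))
E
```

```text
top collar1 0.73 [179.  277.9] [0.317  0.2856 0.034 ] 206 rect 15 16 90.0
top collar1 0.71 [193.  232.6] [0.4447 0.2492 0.034 ] 191 rect 16 15 26.6
top collar1 0.68 [191.7 176.2] [0.6088 0.2577 0.034 ] 198 rect 16 14 45.0
top collar1 0.66 [207.6 277.3] [0.3189 0.2051 0.034 ] 150 rect 14 15 45.0
top flange1 0.74 [385.6 176.4] [ 0.6096 -0.3067  0.02  ] 648 rect 18 42 84.3
top flange1 0.62 [385.  204.3] [ 0.5266 -0.3017  0.02  ] 672 rect 42 18 5.7
top flange1 0.61 [381.2 236.3] [ 0.4338 -0.2872  0.02  ] 701 rect 43 18 3.4
top bar 0.90 [160.  216.1] [0.494 0.349 0.023] 383 rect 13 38 1.6
top loupe 0.48 [165.6 163.2] [0.6493 0.3368 0.03  ] 206 rect 18 13 45.0
top pallet 0.90 [271.4 208.6] [0.5169 0.0274 0.01  ] 6825 rect 69 101 80.5
scene collar1 0.79 [397.7 193. ] [0.3308 0.2894 0.034 ] 217 rect 16 15 90.0
scene collar1 0.78 [377.4 285.2] [0.6163 0.2628 0.034 ] 271 rect 19 17 90.0
scene collar1 0.75 [380.5 227.9] [0.4509 0.254  0.034 ] 199 rect 15 16 18.4
scene collar1 0.71 [368.9 187.8] [0.3294 0.2094 0.034 ] 215 rect 16 14 90.0
scene collar1 0.50 [374.6 251.9] [0.5252 0.2461 0.034 ] 262 rect 17 18 26.6
scene flange1 0.97 [187.3 193.1] [ 0.4373 -0.2836  0.02  ] 781 rect 46 19 11.8
scene flange1 0.85 [160.7 246.2] [ 0.6118 -0.3039  0.02  ] 803 rect 48 19 5.2
scene flange1 0.56 [172.3 220.2] [ 0.5298 -0.2981  0.02  ] 763 rect 46 19 16.2
scene bar 0.79 [414.8 250.8] [0.4952 0.3497 0.023 ] 503 rect 15 43 3.5
scene bar 0.16 [380.6 228.1] [0.4448 0.2553 0.023 ] 230 rect 16 16 0.0
scene loupe 0.52 [406.3 303.8] [0.6496 0.3379 0.03  ] 293 rect 17 21 26.6
scene pallet 0.73 [293.1 240.9] [0.5223 0.0327 0.01  ] 7276 rect 112 67 2.3
```

Request:
send_rows:
  motion: "1.7 -3.4 0.2 0 0 1.2 0;1.7 -3.4 0.2 0 0 1.2 0;1.7 -3.4 0.2 0 0 1.2 0;1.7 -3.4 0.2 0 0 1.2 0;1.7 -3.4 0.2 0 0 1.2 0;1.7 -3.4 0.2 0 0 1.2 0;1.7 -3.4 0.2 0 0 1.2 0;1.7 -3.4 0.2 0 0 1.2 0;1.7 -3.4 0.2 0 0 1.2 0;1.7 -3.4 0.2 0 0 1.2 0;1.7 -3.4 0 0 0 1.2 0;1.7 -3.4 0 0 0 1.2 0;1.7 -3.4 0 0 0 1.2 0;1.7 -3.4 0 0 0 1.2 0;1.7 -3.4 0 0 0 1.2 0;1.7 -3.4 0 0 0 1.2 0;1.7 -3.4 0 0 0 1.2 0;1.7 -3.4 0 0 0 1.2 0"

```text
t: 2.35
eef_pos: [0.4862, 0.0168, 0.2553]
tool_rot: [0.002, -0.072, 0.997, 0.006]
contact_force: [0.5, 1.2, -0.5]
gripper_width: 0.996
```

Run:
```python
from h import *
st(); im=read_camera("wrist"); st(); cv2.imwrite("pics/w1.png",im[:,:,::-1])
```

```text
t2.35 tcp [0.4862 0.0168 0.2553] yaw(y axis)98.2 zax [ 0.003  0.013 -1.   ] F [ 0.5  1.2 -0.5] w0.996 q7 1.64
t2.40 tcp [0.4891 0.0087 0.2559] yaw(y axis)97.8 zax [ 0.007  0.009 -1.   ] F [ 3.6 -5.8  2. ] w1.002 q7 1.65
```

View pics/w1.png

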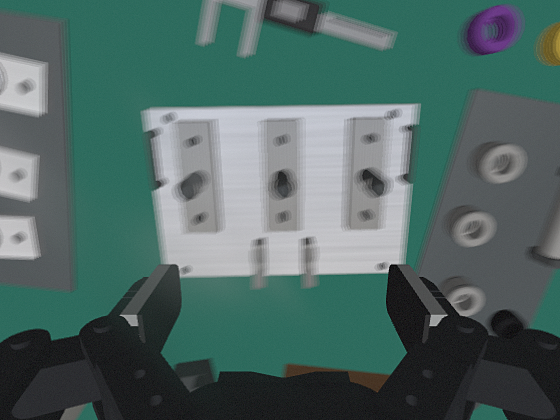

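Request:
send_rows:
  motion: "0 0 0 0 0 0 0;0 0 0 0 0 0 0"

```text
t: 2.57
eef_pos: [0.4901, 0.0048, 0.2563]
tool_rot: [0.004, -0.064, 0.998, 0.004]
contact_force: [-0.3, -0.3, 0.5]
gripper_width: 0.999
```

Run:
```python
from h import *
o=st(); im=read_camera("wrist"); st(); cv2.imwrite("pics/w2.png",im[:,:,::-1]); np.savez("w2.npz",im=im,o=np.array([o],dtype=object))
```

```text
t2.57 tcp [0.4901 0.0048 0.2563] yaw(y axis)97.3 zax [ 0.008  0.008 -1.   ] F [-0.3 -0.3  0.5] w0.999 q7 1.65
t2.62 tcp [0.4898 0.0057 0.2562] yaw(y axis)97.4 zax [ 0.007  0.008 -1.   ] F [ 0.9  0.3 -0.5] w1.000 q7 1.65
```

View pics/w2.png

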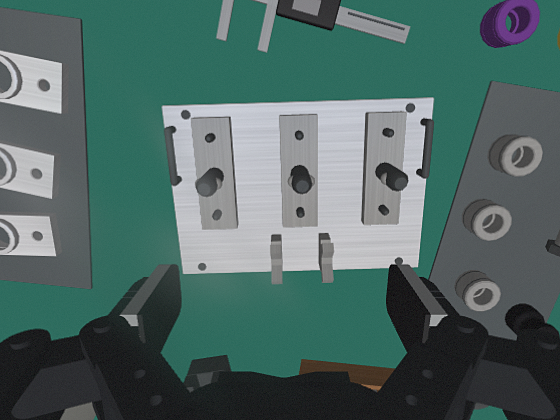

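Run:
```python
from h import *
d=np.load("w2.npz",allow_pickle=True);o=d["o"][0];im=d["im"]
B=lambda uv,z:back("wrist",uv,z,o)
c=np.array([[163,106],[434,98],[419,267],[183,273]],float)
g=cv2.cvtColor(im,cv2.COLOR_RGB2GRAY)
P=B(cv2.cornerSubPix(g,c.astype(np.float32).reshape(-1,1,2),(4,4),(-1,-1),(3,50,.01)).reshape(-1,2),.01)
print(P[:,:2].round(4),P.mean(0).round(4)); 
print("sides",[np.linalg.norm(P[i]-P[(i+1)%4]).round(4) for i in range(4)])
for a,b in((0,1),(3,2)): v=P[b]-P[a];print("yaw(y axis)",np.degrees(np.arctan2(v[1],v[0]))-90)
for blk in ([[192,118],[230,117],[238,228],[202,229]],[[280,115],[317,114],[317,226],[281,227]],[[367,113],[405,112],[400,223],[362,223]]):
    q=cv2.cornerSubPix(g,np.array(blk,np.float32).reshape(-1,1,2),(3,3),(-1,-1),(3,50,.01)).reshape(-1,2)
    Q=B(q,.024);print("blk",Q.mean(0).round(4),[np.linalg.norm(Q[i]-Q[(i+1)%4]).round(4) for i in range(4)])
# vrest tops ~57
for th,z in(("collar1",.034),("flange1",.016)):
    for r in regions_of(th,"wrist"):
        ys,xs=np.nonzero(r["region"]);print(th,"%.2f"%r["conf"],xs.mean().round(1),ys.mean().round(1),B([xs.mean(),ys.mean()],z)[0].round(4),len(xs))
```

```text
[[ 0.4428 -0.1306]
 [ 0.3977  0.1548]
 [ 0.5947  0.186 ]
 [ 0.6397 -0.1003]] [0.5187 0.0275 0.01  ]
sides [np.float64(0.289), np.float64(0.1994), np.float64(0.2899), np.float64(0.1992)]
yaw(y axis) 8.979767093918142
yaw(y axis) 8.936199977026149
blk [ 0.508  -0.0671  0.024 ] [np.float64(0.0413), np.float64(0.1238), np.float64(0.0402), np.float64(0.1243)]
blk [0.4938 0.0235 0.024 ] [np.float64(0.0395), np.float64(0.1247), np.float64(0.0394), np.float64(0.1243)]
blk [0.4795 0.1142 0.024 ] [np.float64(0.0419), np.float64(0.1236), np.float64(0.0395), np.float64(0.1244)]
collar1 0.88 514.9 154.4 [0.4438 0.2441 0.034 ] 1811
collar1 0.84 509.3 22.5 [0.3245 0.1984 0.034 ] 2180
collar1 0.80 477.0 290.2 [0.6051 0.2516 0.034 ] 1383
collar1 0.70 486.3 219.4 [0.5176 0.236  0.034 ] 1574
collar1 0.48 298.9 184.2 [0.504  0.0244 0.034 ] 43080
flange1 0.85 29.9 169.7 [ 0.5294 -0.2695  0.016 ] 2684
flange1 0.72 35.7 82.5 [ 0.4364 -0.256   0.016 ] 3197
flange1 0.63 30.3 233.7 [ 0.6063 -0.2753  0.016 ] 2476
```

Request:
send_rows:
  motion: "0.25 -1.8 0 0 0 -6.9 0;0.25 -1.8 0 0 0 -6.9 0;0.25 -1.8 0 0 0 -6.9 0;0.25 -1.8 0 0 0 -6.9 0;0.25 -1.8 0 0 0 -6.9 0;0.25 -1.8 0 0 0 -6.9 0;0.25 -1.8 0 0 0 -6.9 0;0.25 -1.8 0 0 0 -6.9 0;0.25 -1.8 0 0 0 -6.9 0;0.25 -1.8 0 0 0 -6.9 0;0.25 -1.8 0 0 0 -6.9 0;0.25 -1.8 0 0 0 -6.9 0;0.25 -1.8 0 0 0 -6.9 0;0.25 -1.8 0 0 0 -6.9 0;0 0 0 0 0 0 0;0 0 0 0 0 0 0;0 0 0 0 0 0 0"

```text
t: 4.13
eef_pos: [0.5265, -0.2166, 0.2536]
tool_rot: [0.004, 0.709, 0.705, 0.007]
contact_force: [0.5, 0.1, 0.5]
gripper_width: 1.001
```

Run:
```python
from h import *
o=st(); im=read_camera("wrist"); st(); cv2.imwrite("pics/w3.png",im[:,:,::-1]); np.savez("w3.npz",im=im,o=np.array([o],dtype=object))
```

```text
t4.13 tcp [ 0.5265 -0.2166  0.2536] yaw(y axis)-0.3 zax [ 0.016  0.005 -1.   ] F [0.5 0.1 0.5] w1.001 q7 0.57
t4.18 tcp [ 0.5266 -0.216   0.2535] yaw(y axis)-0.2 zax [ 0.016  0.006 -1.   ] F [ 0.5  1.1 -0.9] w1.001 q7 0.57
```

View pics/w3.png

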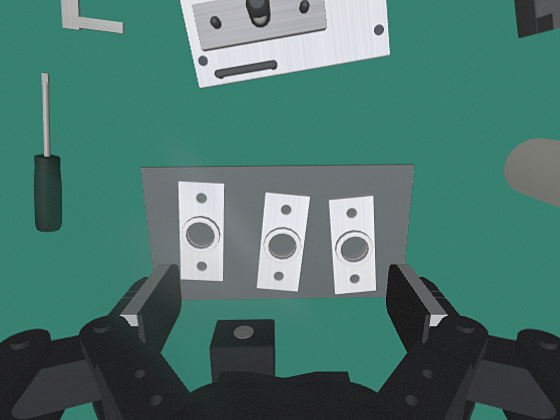

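Run:
```python
from h import *
d=np.load("w3.npz",allow_pickle=True);o=d["o"][0];im=d["im"]
B=lambda uv,z:back("wrist",uv,z,o)
g=cv2.cvtColor(im,cv2.COLOR_RGB2GRAY)
for n,c in(("L",[[178,181],[224,184],[222,281],[179,280]]),("M",[[266,192],[310,198],[298,291],[257,288]]),("R",[[329,199],[372,195],[376,291],[335,294]])):
    q=cv2.cornerSubPix(g,np.array(c,np.float32).reshape(-1,1,2),(4,4),(-1,-1),(3,50,.01)).reshape(-1,2)
    Q=B(q,.016); v=(Q[0]+Q[1]-Q[2]-Q[3])/2
    print(n,q.round(1).tolist(),Q.mean(0).round(4),[np.linalg.norm(Q[i]-Q[(i+1)%4]).round(4) for i in range(4)],"long axis",np.degrees(np.arctan2(v[1],v[0])).round(2))
for n,h in(("L",[[201,198],[202,267]]),("M",[[286,210],[278,276]]),("R",[[351,213],[354,279]])):
    print(n,B(h,.016).mean(0).round(4))
q=cv2.cornerSubPix(g,np.array([[201,88],[388,54]],np.float32).reshape(-1,1,2),(4,4),(-1,-1),(3,50,.01)).reshape(-1,2)
print("pallet corners",B(q,.01).round(4)," expected .4428,-.1306 / .6397,-.1003")
q=cv2.cornerSubPix(g,np.array([[203,50],[327,29]],np.float32).reshape(-1,1,2),(4,4),(-1,-1),(3,50,.01)).reshape(-1,2)
th=np.radians(8.96);X=np.array([np.cos(th),np.sin(th)]);Y=np.array([-X[1],X[0]]);s1=np.array([.508,-.0671])
print("blk",B(q,.024).round(4),"exp",s1-.062*X-.02*Y,s1+.062*X-.02*Y)
```

```text
L [[178.10000610351562, 180.8000030517578], [223.60000610351562, 183.39999389648438], [222.39999389648438, 280.6000061035156], [179.89999389648438, 278.6000061035156]] [ 0.4351 -0.2905  0.016 ] [np.float64(0.05), np.float64(0.1201), np.float64(0.0507), np.float64(0.12)] long axis 86.16
M [[265.3999938964844, 191.89999389648438], [309.5, 196.39999389648438], [297.20001220703125, 291.0], [256.29998779296875, 287.5]] [ 0.5284 -0.305   0.016 ] [np.float64(0.0499), np.float64(0.1202), np.float64(0.05), np.float64(0.1203)] long axis 83.71
R [[328.5, 199.60000610351562], [372.70001220703125, 195.3000030517578], [375.3999938964844, 289.79998779296875], [334.6000061035156, 293.70001220703125]] [ 0.6119 -0.3096  0.016 ] [np.float64(0.0501), np.float64(0.1203), np.float64(0.05), np.float64(0.1203)] long axis 95.39
L [ 0.4355 -0.2913  0.016 ]
M [ 0.5283 -0.3054  0.016 ]
R [ 0.6115 -0.3101  0.016 ]
pallet corners [[ 0.4431 -0.1308  0.01  ]
 [ 0.6399 -0.0991  0.01  ]]  expected .4428,-.1306 / .6397,-.1003
blk [[ 0.4521 -0.0995  0.024 ]
 [ 0.5721 -0.0779  0.024 ]] exp [ 0.44987146 -0.09651213] [ 0.57235833 -0.07719976]
```

```bash
cat >> h.py <<'E'
def plan(p,yaw,o=None):
    o=o or st(); R=rot(o["tool_rot"]); y=np.radians(yaw)
    yv=np.array([np.cos(y),np.sin(y),0]); zv=np.array([0,0,-1.]); T=np.c_[np.cross(yv,zv),yv,zv]
    rv=np.degrees(Ro.from_matrix(T@R.T).as_rotvec()); d=(np.array(p)-o["eef_pos"])*100
    print("delta cm",d.round(2),"rotvec deg",rv.round(2))
    return d,rv
E
cat > pl.py <<'E'
import sys
from h import *
a=list(map(float,sys.argv[1:])); plan(a[:3],a[3])
E
python3 pl.py .6118 -.3098 .06 5.4
```

```text
t4.18 tcp [ 0.5266 -0.216   0.2535] yaw(y axis)-0.2 zax [ 0.016  0.006 -1.   ] F [ 0.5  1.1 -0.9] w1.001 q7 0.57
delta cm [  8.52  -9.38 -19.35] rotvec deg [-0.36  0.88  5.62]
```

Request:
send_rows:
  motion: ".85 -.94 -1.9 -.04 .09 .56 0.15;.85 -.94 -1.9 -.04 .09 .56 0.15;.85 -.94 -1.9 -.04 .09 .56 0.15;.85 -.94 -1.9 -.04 .09 .56 0.15;.85 -.94 -1.9 -.04 .09 .56 0.15;.85 -.94 -1.9 -.04 .09 .56 0.15;.85 -.94 -1.9 -.04 .09 .56 0.15;.85 -.94 -1.9 -.04 .09 .56 0.15;.85 -.94 -1.9 -.04 .09 .56 0.15;.85 -.94 -1.9 -.04 .09 .56 0.15;0 0 0 0 0 0 0.15;0 0 0 0 0 0 0.15"

```text
t: 5.18
eef_pos: [0.6214, -0.2896, 0.0536]
tool_rot: [-0.005, 0.655, 0.756, 0.009]
contact_force: [0.0, 0.6, 0.9]
gripper_width: 0.85
```

```bash
python3 pl.py .6118 -.3098 .005 5.4
```

```text
t5.18 tcp [ 0.6214 -0.2896  0.0536] yaw(y axis)8.2 zax [ 0.003  0.02  -1.   ] F [0.  0.6 0.9] w0.850 q7 0.93
delta cm [-0.96 -2.02 -4.86] rotvec deg [-1.15  0.21 -2.83]
```

Request:
send_rows:
  motion: "-.24 -.5 0 -.3 0 -.7 0.15;-.24 -.5 0 -.3 0 -.7 0.15;-.24 -.5 0 -.3 0 -.7 0.15;-.24 -.5 0 -.3 0 -.7 0.15;0 0 0 0 0 0 0.15;0 0 0 0 0 0 0.15"

```text
t: 5.68
eef_pos: [0.6119, -0.3084, 0.0587]
tool_rot: [0.004, 0.673, 0.739, 0.002]
contact_force: [0.4, -1.0, 0.2]
gripper_width: 0.847
```

```bash
python3 pl.py .6118 -.3098 .005 5.4
```

```text
t5.68 tcp [ 0.6119 -0.3084  0.0587] yaw(y axis)5.3 zax [ 0.009 -0.002 -1.   ] F [ 0.4 -1.   0.2] w0.847 q7 0.90
delta cm [-0.01 -0.14 -5.37] rotvec deg [0.13 0.5  0.06]
```

Request:
send_rows:
  motion: "0 -.05 -1 0 .1 0 0.15;0 -.05 -1 0 .1 0 0.15;0 -.05 -1 0 .1 0 0.15;0 0 -1 0 .1 0 0.15;0 0 -.8 0 .1 0 0.15;0 0 -.4 0 0 0 0.15;0 0 0 0 0 0 0.15;0 0 0 0 0 0 0.15"

```text
t: 6.35
eef_pos: [0.611, -0.3088, -0.0006]
tool_rot: [-0.001, 0.673, 0.739, -0.001]
contact_force: [0.5, 0.9, 0.4]
gripper_width: 0.852
```

```bash
python3 pl.py .6118 -.3098 .005 5.4
```

```text
t6.35 tcp [ 6.110e-01 -3.088e-01 -6.000e-04] yaw(y axis)5.4 zax [-0.003 -0.001 -1.   ] F [0.5 0.9 0.4] w0.852 q7 0.93
delta cm [ 0.08 -0.1   0.56] rotvec deg [ 0.03 -0.17  0.03]
```

Request:
send_rows:
  motion: ".08 -.1 .5 0 0 0 0.15;0 0 0 0 0 0 0.6;0 0 0 0 0 0 1;0 0 0 0 0 0 1;0 0 0 0 0 0 1;0 0 0 0 0 0 1;0 0 0 0 0 0 1;0 0 0 0 0 0 1"
  newtons: 60

```text
t: 7.02
eef_pos: [0.6122, -0.3099, 0.0061]
tool_rot: [-0.0, 0.673, 0.74, -0.001]
contact_force: [-0.2, 0.3, -2.7]
gripper_width: 0.561
```

```bash
python3 pl.py .6118 -.3098 .005 5.4
```

```text
t7.02 tcp [ 0.6122 -0.3099  0.0061] yaw(y axis)5.4 zax [-0.002 -0.001 -1.   ] F [-0.2  0.3 -2.7] w0.561 q7 0.93
delta cm [-0.04  0.01 -0.11] rotvec deg [ 0.05 -0.1   0.01]
```

Request:
send_rows:
  motion: "0 0 1.5 0 0 0 1;0 0 2.2 0 0 0 1;0 0 2.2 0 0 0 1;0 0 2.2 0 0 0 1;-.74 1.74 1.5 0 0 6.4 1;-.74 1.74 1 0 0 6.4 1;-.74 1.74 0 0 0 6.4 1;-.74 1.74 0 0 0 6.4 1;-.74 1.74 0 0 0 6.4 1;-.74 1.74 0 0 0 6.4 1;-.74 1.74 0 0 0 6.4 1;-.74 1.74 0 0 0 6.4 1;-.74 1.74 0 0 0 6.4 1;-.74 1.74 0 0 0 6.4 1;-.74 1.74 0 0 0 6.4 1;-.74 1.74 0 0 0 6.4 1;-.74 1.74 0 0 0 6.4 1;-.74 1.74 0 0 0 6.4 1;0 0 0 0 0 0 1;0 0 0 0 0 0 1"

```text
t: 8.68
eef_pos: [0.5006, -0.0639, 0.1368]
tool_rot: [0.011, -0.077, 0.997, -0.0]
contact_force: [0.2, -1.2, -2.3]
gripper_width: 0.562
```

```bash
python3 pl.py .508 -.0671 .110 98.96
```

```text
t8.68 tcp [ 0.5006 -0.0639  0.1368] yaw(y axis)98.8 zax [ 0.022  0.001 -1.   ] F [ 0.2 -1.2 -2.3] w0.562 q7 1.85
delta cm [ 0.74 -0.32 -2.68] rotvec deg [-0.04  1.24  0.11]
```

Request:
send_rows:
  motion: ".25 -.1 -.6 0 .4 0 1;.25 -.1 -.6 0 .4 0 1;.25 -.1 -.6 0 .4 0 1;0 0 -.5 0 0 0 1;0 0 0 0 0 0 1;0 0 0 0 0 0 1"

```text
t: 9.18
eef_pos: [0.5105, -0.0713, 0.1123]
tool_rot: [0.0, -0.072, 0.997, -0.001]
contact_force: [0.2, -0.1, -2.1]
gripper_width: 0.561
```

```bash
python3 pl.py .508 -.0671 .0261 98.96
python3 - <<'E'
from h import *
im=read_camera("wrist"); cv2.imwrite("pics/w4.png",im[:,:,::-1])
E
```

```text
t9.18 tcp [ 0.5105 -0.0713  0.1123] yaw(y axis)98.3 zax [ 0.    -0.002 -1.   ] F [ 0.2 -0.1 -2.1] w0.561 q7 1.87
delta cm [-0.25  0.42 -8.62] rotvec deg [0.1  0.03 0.68]
```

View pics/w4.png

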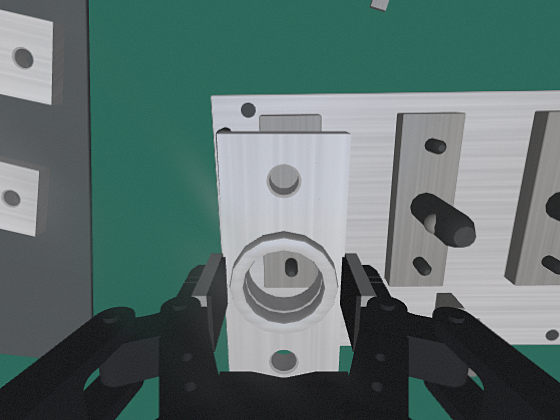

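Run:
```python
from h import *
o=st()
Q=back("wrist",[[284,180],[285.5,362]],o["eef_pos"][2]-.0021+.012,o)
print(Q.round(4),np.linalg.norm(Q[0]-Q[1]),"mid-tcp",(Q.mean(0)-o["eef_pos"]).round(4),"ang",np.degrees(np.arctan2(*(Q[1]-Q[0])[[1,0]])))
```

```text
t9.23 tcp [ 0.5102 -0.0714  0.1123] yaw(y axis)98.3 zax [ 0.    -0.002 -1.   ] F [-0.3 -0.1 -2.9] w0.561 q7 1.87
[[ 0.4676 -0.0781  0.1222]
 [ 0.5521 -0.0651  0.1222]] 0.08550950766410494 mid-tcp [-0.0004 -0.0002  0.0099] ang 8.795666147926765
```

Request:
send_rows:
  motion: "-.25 .42 -.5 0 0 .6 1;0 0 0 0 0 0 1;0 0 0 0 0 0 1"

```text
t: 9.48
eef_pos: [0.5073, -0.067, 0.1067]
tool_rot: [-0.0, -0.078, 0.997, -0.001]
contact_force: [0.2, 0.5, -1.4]
gripper_width: 0.56
```

```bash
python3 pl.py .508 -.0671 .0261 98.96
```

```text
t9.48 tcp [ 0.5073 -0.067   0.1067] yaw(y axis)98.9 zax [-0.    -0.002 -1.   ] F [ 0.2  0.5 -1.4] w0.560 q7 1.87
delta cm [ 0.07 -0.01 -8.06] rotvec deg [ 0.11 -0.01  0.06]
```

Request:
send_rows:
  motion: ".05 0 -1 0 0 0 1;0 0 -1.2 0 0 0 1;0 0 -1.2 0 0 0 1;0 0 -1 0 0 0 1;0 0 -.5 0 0 0 1;0 0 0 0 0 0 1;0 0 0 0 0 0 1"

```text
t: 10.07
eef_pos: [0.5082, -0.0662, 0.054]
tool_rot: [0.001, -0.078, 0.997, -0.001]
contact_force: [0.9, -0.6, -2.3]
gripper_width: 0.559
```

```bash
python3 pl.py .508 -.0671 .0261 98.96
```

```text
t10.07 tcp [ 0.5082 -0.0662  0.054 ] yaw(y axis)99.0 zax [ 0.002 -0.001 -1.   ] F [ 0.9 -0.6 -2.3] w0.559 q7 1.90
delta cm [-0.02 -0.09 -2.79] rotvec deg [ 0.08  0.1  -0.02]
```

Request:
send_rows:
  motion: "-.02 -.08 -.5 0 0 0 1;0 0 -.5 0 0 0 1;0 0 -.5 0 0 0 1;0 0 -.4 0 0 0 1;0 0 0 0 0 0 1;0 0 0 0 0 0 1"

```text
t: 10.57
eef_pos: [0.5093, -0.0673, 0.0342]
tool_rot: [0.002, -0.078, 0.997, -0.001]
contact_force: [-0.2, -0.2, -3.6]
gripper_width: 0.556
```

```bash
python3 pl.py .508 -.0671 .0261 98.96
```

```text
t10.57 tcp [ 0.5093 -0.0673  0.0342] yaw(y axis)99.0 zax [ 0.005 -0.001 -1.   ] F [-0.2 -0.2 -3.6] w0.556 q7 1.92
delta cm [-0.13  0.02 -0.81] rotvec deg [ 0.08  0.26 -0.01]
```

Request:
send_rows:
  motion: "-.1 0 -.4 0 .2 0 1;0 0 -.4 0 0 0 1;0 0 0 0 0 0 1;0 0 0 0 0 0 1"

```text
t: 10.9
eef_pos: [0.5085, -0.0673, 0.0257]
tool_rot: [0.001, -0.078, 0.997, -0.001]
contact_force: [-2.1, 0.4, 2.2]
gripper_width: 0.563
```

```bash
python3 pl.py .508 -.0671 .0261 98.96
```

```text
t10.90 tcp [ 0.5085 -0.0673  0.0257] yaw(y axis)99.0 zax [ 0.001 -0.001 -1.   ] F [-2.1  0.4  2.2] w0.563 q7 1.92
delta cm [-0.05  0.02  0.04] rotvec deg [ 0.08  0.08 -0.01]
```

Request:
send_rows:
  motion: "0 0 0 0 0 0 0.15;0 0 0 0 0 0 0.15;0 0 0 0 0 0 0.15;0 0 1.5 0 0 0 0.15;0 0 2.5 0 0 0 0.15;0 0 2.5 0 0 0 0.15;.13 -1.7 1 0 0 -7.1 0.15;.13 -1.7 1 0 0 -7.1 0.15;.13 -1.7 0 0 0 -7.1 0.15;.13 -1.7 0 0 0 -7.1 0.15;.13 -1.7 0 0 0 -7.1 0.15;.13 -1.7 0 0 0 -7.1 0.15;.13 -1.7 0 0 0 -7.1 0.15;.13 -1.7 0 0 0 -7.1 0.15;.13 -1.7 0 0 0 -7.1 0.15;.13 -1.7 0 0 0 -7.1 0.15;.13 -1.7 0 0 0 -7.1 0.15;.13 -1.7 0 0 0 -7.1 0.15;.13 -1.7 0 0 0 -7.1 0.15;.13 -1.7 0 0 0 -7.1 0.15"

```text
t: 12.57
eef_pos: [0.5318, -0.311, 0.1225]
tool_rot: [0.008, 0.715, 0.699, 0.0]
contact_force: [0.3, -0.5, 0.6]
gripper_width: 0.849
```

```bash
python3 pl.py .5284 -.3052 .06 -6.3
python3 - <<'E'
from h import *
o=st();im=read_camera("wrist"); cv2.imwrite("pics/w5.png",im[:,:,::-1])
im=read_camera("scene"); cv2.imwrite("pics/s5.png",cv2.resize(im[150:320,100:480],None,fx=2,fy=2)[:,:,::-1])
E
```

```text
t12.57 tcp [ 0.5318 -0.311   0.1225] yaw(y axis)-1.2 zax [ 0.012 -0.011 -1.   ] F [ 0.3 -0.5  0.6] w0.849 q7 0.84
delta cm [-0.34  0.58 -6.25] rotvec deg [ 0.68  0.68 -5.07]
t12.57 tcp [ 0.5318 -0.311   0.1225] yaw(y axis)-1.2 zax [ 0.012 -0.011 -1.   ] F [ 0.3 -0.5  0.6] w0.849 q7 0.84
```

View pics/s5.png

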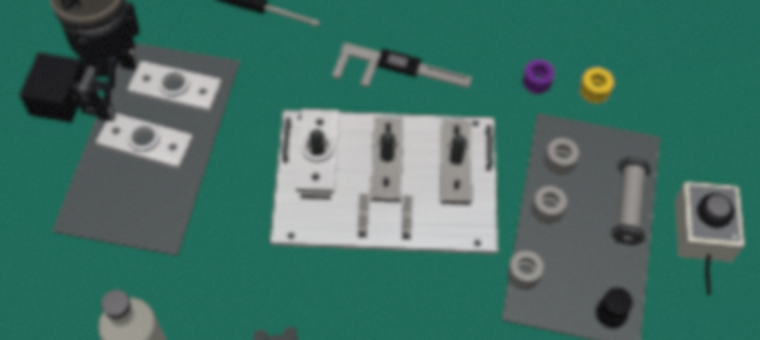

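View pics/w5.png

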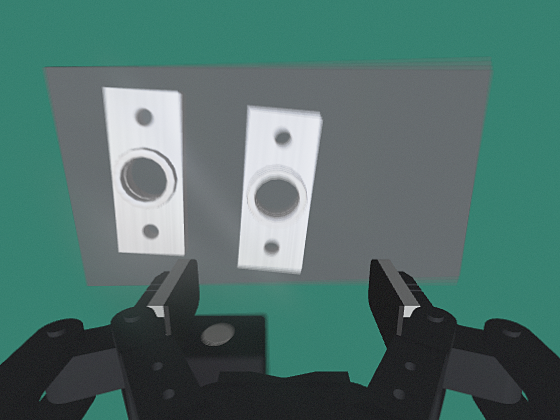

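Request:
send_rows:
  motion: "-.34 .58 -1.5 .6 .6 -5 0.15;0 0 -1.5 0 0 0 0.15;0 0 -1.5 0 0 0 .15;0 0 -1 0 0 0 .15;0 0 0 0 0 0 .15;0 0 0 0 0 0 .15"

```text
t: 13.17
eef_pos: [0.5292, -0.3047, 0.0668]
tool_rot: [0.002, 0.742, 0.671, 0.001]
contact_force: [-0.1, 0.0, 0.7]
gripper_width: 0.851
```

```bash
python3 pl.py .5284 -.3052 .005 -6.3
```

```text
t13.17 tcp [ 0.5292 -0.3047  0.0668] yaw(y axis)-5.7 zax [ 0.003 -0.002 -1.   ] F [-0.1  0.   0.7] w0.851 q7 0.82
delta cm [-0.08 -0.05 -6.18] rotvec deg [ 0.13  0.2  -0.56]
```

Request:
send_rows:
  motion: "-.08 -.05 -1 .1 .2 -.5 0.15;0 0 -1.3 0 0 0 0.15;0 0 -1.3 0 0 0 .15;0 0 -1.3 0 0 0 .15;0 0 -.5 0 0 0 .15;0 0 0 0 0 0 .15;0 0 0 0 0 0 .15"

```text
t: 13.75
eef_pos: [0.5291, -0.3047, 0.0082]
tool_rot: [0.0, 0.744, 0.668, 0.001]
contact_force: [0.1, 0.3, 0.8]
gripper_width: 0.853
```

```bash
python3 pl.py .5284 -.3052 .005 -6.3
```

```text
t13.75 tcp [ 0.5291 -0.3047  0.0082] yaw(y axis)-6.1 zax [ 0.001  0.    -1.   ] F [0.1 0.3 0.8] w0.853 q7 0.86
delta cm [-0.07 -0.05 -0.32] rotvec deg [-0.    0.08 -0.16]
```

Close with a small correction, then lift and travel to station 2 (0.4938, 0.0235).

Request:
send_rows:
  motion: "-.07 -.05 -.2 0 0 -.2 0.15;0 0 0 0 0 0 0.6;0 0 0 0 0 0 1;0 0 0 0 0 0 1;0 0 0 0 0 0 1;0 0 0 0 0 0 1;0 0 0 0 0 0 1"

```text
t: 14.33
eef_pos: [0.5287, -0.3058, 0.0073]
tool_rot: [0.001, 0.745, 0.667, 0.001]
contact_force: [-0.3, -0.6, -2.6]
gripper_width: 0.563
```

```bash
python3 pl.py .4938 .0235 .11 98.96
```

```text
t14.33 tcp [ 0.5287 -0.3058  0.0073] yaw(y axis)-6.4 zax [ 0.003 -0.001 -1.   ] F [-0.3 -0.6 -2.6] w0.563 q7 0.86
delta cm [-3.49 32.93 10.27] rotvec deg [ -0.12   0.15 105.34]
```

Request:
send_rows:
  motion: "0 0 1.5 0 0 0 1;0 0 2.5 0 0 0 1;0 0 2.5 0 0 0 1;-.22 2.06 2.5 0 0 6.6 1;-.22 2.06 1.5 0 0 6.6 1;-.22 2.06 0.5 0 0 6.6 1;-.22 2.06 0 0 0 6.6 1;-.22 2.06 0 0 0 6.6 1;-.22 2.06 0 0 0 6.6 1;-.22 2.06 0 0 0 6.6 1;-.22 2.06 0 0 0 6.6 1;-.22 2.06 0 0 0 6.6 1;-.22 2.06 0 0 0 6.6 1;-.22 2.06 0 0 0 6.6 1;-.22 2.06 0 0 0 6.6 1;-.22 2.06 0 0 0 6.6 1;-.22 2.06 0 0 0 6.6 1;-.22 2.06 0 0 0 6.6 1;0 0 0 0 0 0 1;0 0 0 0 0 0 1"

```text
t: 16.0
eef_pos: [0.489, 0.0096, 0.1413]
tool_rot: [0.01, -0.06, 0.998, 0.003]
contact_force: [0.5, -0.4, -3.2]
gripper_width: 0.556
```

```bash
python3 pl.py .4938 .0235 .115 98.96
```

```text
t16.00 tcp [0.489  0.0096 0.1413] yaw(y axis)96.8 zax [ 0.019  0.007 -1.   ] F [ 0.5 -0.4 -3.2] w0.556 q7 1.67
delta cm [ 0.48  1.39 -2.63] rotvec deg [-0.4   1.1   2.12]
```

Request:
send_rows:
  motion: ".25 .7 -1.3 -.2 .5 1 1;.2 .65 -1.2 -.2 .5 1 1;0 0 0 0 0 0 1;0 0 0 0 0 0 1;0 0 0 0 0 0 1"

```text
t: 16.42
eef_pos: [0.4943, 0.0197, 0.1174]
tool_rot: [0.002, -0.073, 0.997, -0.001]
contact_force: [-0.4, 0.3, -3.0]
gripper_width: 0.563
```

```bash
python3 pl.py .4938 .0235 .115 98.96
python3 - <<'E'
from h import *
o=get_obs();im=read_camera("wrist"); cv2.imwrite("pics/w6.png",im[:,:,::-1])
g=cv2.cvtColor(im,cv2.COLOR_RGB2GRAY)
q=[]
for c in((284,180),(285,362)):
    p=g[c[1]-22:c[1]+22,c[0]-26:c[0]+26]; m=(p<150).astype(np.uint8)
    n,l,s,ce=cv2.connectedComponentsWithStats(m); k=1+s[1:,4].argmax(); q.append(ce[k]+[c[0]-26,c[1]-22]); print(s[k],q[-1])
Q=back("wrist",q,o["eef_pos"][2]-.0033+.012,o)
print(Q.round(4),np.linalg.norm(Q[0]-Q[1]),"mid-tcp",(Q.mean(0)-o["eef_pos"]).round(4),"ang",np.degrees(np.arctan2(*(Q[1]-Q[0])[[1,0]])))
E
```

```text
t16.42 tcp [0.4943 0.0197 0.1174] yaw(y axis)98.4 zax [ 0.003 -0.002 -1.   ] F [-0.4  0.3 -3. ] w0.563 q7 1.68
delta cm [-0.05  0.38 -0.24] rotvec deg [0.13 0.19 0.59]
[  9   5  34  33 884] [283.24660633 178.90723982]
[ 10   7  30  25 565] [283.55575221 358.94513274]
[[0.4515 0.0126 0.1261]
 [0.5357 0.0251 0.1261]] 0.08515090419385057 mid-tcp [-0.0007 -0.0009  0.0087] ang 8.479148044095089
```

View pics/w6.png

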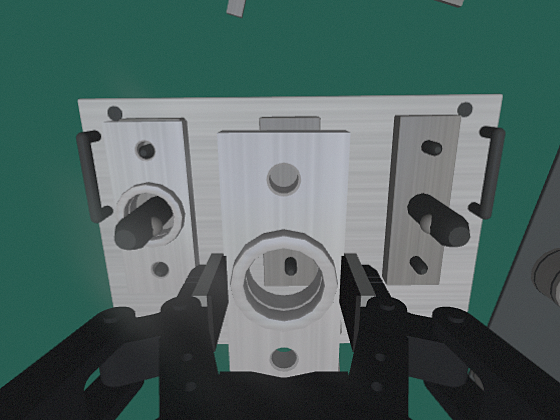

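Request:
send_rows:
  motion: "-.02 .4 -.5 0 .2 .5 1;0 0 -1 0 0 0 1;0 0 -1 0 0 0 1;0 0 -1 0 0 0 1;0 0 -1 0 0 0 1;0 0 -.8 0 0 0 1;0 0 0 0 0 0 1;0 0 0 0 0 0 1"

```text
t: 17.13
eef_pos: [0.4934, 0.0221, 0.0586]
tool_rot: [-0.001, -0.076, 0.997, -0.001]
contact_force: [-0.1, 0.6, -2.3]
gripper_width: 0.56
```

```bash
python3 pl.py .4943 .0236 .0273 98.96
```

```text
t17.13 tcp [0.4934 0.0221 0.0586] yaw(y axis)98.7 zax [-0.001 -0.003 -1.   ] F [-0.1  0.6 -2.3] w0.560 q7 1.72
delta cm [ 0.09  0.15 -3.13] rotvec deg [ 0.18 -0.06  0.26]
```

Request:
send_rows:
  motion: ".09 .15 -.5 .15 0 .2 1;0 0 -.5 0 0 0 1;0 0 -.5 0 0 0 1;0 0 0 0 0 0 1;0 0 0 0 0 0 1"

```text
t: 17.55
eef_pos: [0.4951, 0.0238, 0.0425]
tool_rot: [0.0, -0.078, 0.997, 0.0]
contact_force: [-0.3, -0.5, -2.0]
gripper_width: 0.565
```

```bash
python3 pl.py .4943 .0236 .0273 98.96
```

```text
t17.55 tcp [0.4951 0.0238 0.0425] yaw(y axis)98.9 zax [ 0.  0. -1.] F [-0.3 -0.5 -2. ] w0.565 q7 1.74
delta cm [-0.08 -0.02 -1.52] rotvec deg [-0.    0.01  0.05]
```

Request:
send_rows:
  motion: "-.07 0 -.4 0 0 0 1;0 0 -.4 0 0 0 1;0 0 -.4 0 0 0 1;0 0 -.3 0 0 0 1;0 0 0 0 0 0 1;0 0 0 0 0 0 1"

```text
t: 18.05
eef_pos: [0.4953, 0.0239, 0.0269]
tool_rot: [0.001, -0.078, 0.997, 0.0]
contact_force: [-0.3, -0.4, 1.7]
gripper_width: 0.563
```

```bash
python3 pl.py .4943 .0236 .0273 98.96
```

```text
t18.05 tcp [0.4953 0.0239 0.0269] yaw(y axis)98.9 zax [ 0.002  0.001 -1.   ] F [-0.3 -0.4  1.7] w0.563 q7 1.75
delta cm [-0.1  -0.03  0.04] rotvec deg [-0.04  0.13  0.06]
```

Request:
send_rows:
  motion: "0 0 0 0 0 0 0.15;0 0 0 0 0 0 0.15;0 0 0 0 0 0 0.15;0 0 2 0 0 0 0.15;0 0 2.5 0 0 0 0.15;0 0 2.5 0 0 0 0.15;-.38 -2.1 2 0 0 -7 0.15;-.38 -2.1 1 0 0 -7 0.15;-.38 -2.1 0 0 0 -7 0.15;-.38 -2.1 0 0 0 -7 0.15;-.38 -2.1 0 0 0 -7 0.15;-.38 -2.1 0 0 0 -7 0.15;-.38 -2.1 0 0 0 -7 0.15;-.38 -2.1 0 0 0 -7 0.15;-.38 -2.1 0 0 0 -7 0.15;-.38 -2.1 0 0 0 -7 0.15;-.38 -2.1 0 0 0 -7 0.15;-.38 -2.1 0 0 0 -7 0.15;-.38 -2.1 0 0 0 -7 0.15;-.38 -2.1 0 0 0 -7 0.15"

```text
t: 19.72
eef_pos: [0.4431, -0.2771, 0.1369]
tool_rot: [0.009, 0.713, 0.701, 0.001]
contact_force: [0.9, 0.5, -0.8]
gripper_width: 0.853
```

```bash
python3 pl.py .4353 -.2909 .06 -3.84
```

```text
t19.72 tcp [ 0.4431 -0.2771  0.1369] yaw(y axis)-1.0 zax [ 0.015 -0.011 -1.   ] F [ 0.9  0.5 -0.8] w0.853 q7 0.83
delta cm [-0.78 -1.38 -7.69] rotvec deg [ 0.66  0.84 -2.83]
```

Request:
send_rows:
  motion: "-.3 -.5 -1.5 .3 .4 -1.2 0.15;-.3 -.5 -1.5 .3 .4 -1.2 0.15;-.1 -.2 -1.5 0 0 0 .15;0 0 -1.5 0 0 0 .15;0 0 -.5 0 0 0 .15;0 0 0 0 0 0 .15;0 0 0 0 0 0 .15"

```text
t: 20.3
eef_pos: [0.4354, -0.297, 0.0718]
tool_rot: [0.004, 0.734, 0.679, -0.0]
contact_force: [-0.4, -0.3, -0.2]
gripper_width: 0.85
```

```bash
python3 pl.py .4353 -.2909 .005 -3.84;  python3 - <<'E'
from h import *
o=st();im=read_camera("wrist"); cv2.imwrite("pics/w7.png",im[:,:,::-1])
E
```

```text
t20.30 tcp [ 0.4354 -0.297   0.0718] yaw(y axis)-4.4 zax [ 0.005 -0.007 -1.   ] F [-0.4 -0.3 -0.2] w0.850 q7 0.90
delta cm [-0.01  0.61 -6.68] rotvec deg [0.38 0.28 0.58]
t20.30 tcp [ 0.4354 -0.297   0.0718] yaw(y axis)-4.4 zax [ 0.005 -0.007 -1.   ] F [-0.4 -0.3 -0.2] w0.850 q7 0.90
```

View pics/w7.png

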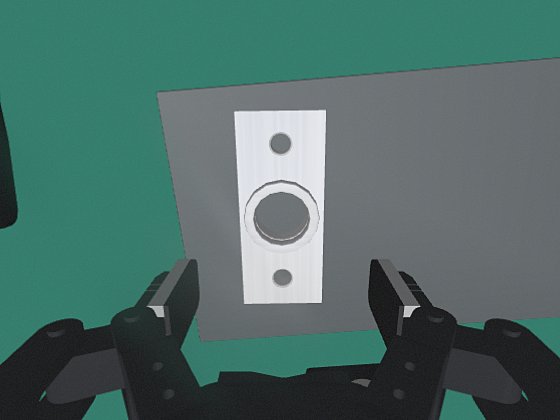

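Request:
send_rows:
  motion: "0 .6 -1 .3 .3 .5 0.15;0 0 -1.3 0 0 0 0.15;0 0 -1.3 0 0 0 .15;0 0 -1.3 0 0 0 .15;0 0 -.9 0 0 0 .15;0 0 0 0 0 0 .15;0 0 0 0 0 0 .15"

```text
t: 20.93
eef_pos: [0.4386, -0.2887, 0.0108]
tool_rot: [0.002, 0.729, 0.685, 0.001]
contact_force: [-0.1, -1.1, 0.0]
gripper_width: 0.85
```

```bash
python3 pl.py .4353 -.2909 .005 -3.84
```

```text
t20.93 tcp [ 0.4386 -0.2887  0.0108] yaw(y axis)-3.6 zax [ 0.005 -0.001 -1.   ] F [-0.1 -1.1  0. ] w0.850 q7 0.98
delta cm [-0.33 -0.22 -0.58] rotvec deg [ 0.07  0.28 -0.25]
```

Request:
send_rows:
  motion: "-.33 -.22 -.4 0 .2 -.2 0.15;0 0 0 0 0 0 0.15;0 0 0 0 0 0 0.5;0 0 0 0 0 0 1;0 0 0 0 0 0 1;0 0 0 0 0 0 1;0 0 0 0 0 0 1;0 0 0 0 0 0 1"

```text
t: 21.6
eef_pos: [0.4355, -0.2915, 0.0083]
tool_rot: [0.002, 0.73, 0.683, 0.001]
contact_force: [0.2, -0.0, -2.5]
gripper_width: 0.557
```

```bash
python3 pl.py .4795 .1143 .12 98.96
```

```text
t21.60 tcp [ 0.4355 -0.2915  0.0083] yaw(y axis)-3.8 zax [ 0.003 -0.002 -1.   ] F [ 0.2 -0.  -2.5] w0.557 q7 0.99
delta cm [ 4.4  40.58 11.17] rotvec deg [-9.0000e-02  2.2000e-01  1.0278e+02]
```

Request:
send_rows:
  motion: "0 0 2 0 0 0 1;0 0 2.5 0 0 0 1;0 0 2.5 0 0 0 1;.3 2.5 2.5 0 0 6.4 1;.3 2.5 1.5 0 0 6.4 1;.3 2.5 0.5 0 0 6.4 1;.3 2.5 0 0 0 6.4 1;.3 2.5 0 0 0 6.4 1;.3 2.5 0 0 0 6.4 1;.3 2.5 0 0 0 6.4 1;.3 2.5 0 0 0 6.4 1;.3 2.5 0 0 0 6.4 1;.3 2.5 0 0 0 6.4 1;.3 2.5 0 0 0 6.4 1;.3 2.5 0 0 0 6.4 1;.3 2.5 0 0 0 6.4 1;.3 2.5 0 0 0 6.4 1;.3 2.5 0 0 0 6.4 1;.3 2.4 0 0 0 0 1;0 0 0 0 0 0 1"

```text
t: 23.27
eef_pos: [0.4778, 0.1252, 0.1281]
tool_rot: [0.005, -0.058, 0.998, 0.002]
contact_force: [0.3, 1.2, -2.4]
gripper_width: 0.562
```

```bash
python3 pl.py .4795 .1143 .12 98.96
```

```text
t23.27 tcp [0.4778 0.1252 0.1281] yaw(y axis)96.7 zax [ 0.009  0.005 -1.   ] F [ 0.3  1.2 -2.4] w0.562 q7 1.43
delta cm [ 0.17 -1.09 -0.81] rotvec deg [-0.28  0.54  2.28]
```

Request:
send_rows:
  motion: ".1 -.7 -.4 -.1 .3 1.2 1;.07 -.4 -.4 -.1 .2 1 1;0 0 0 0 0 0 1;0 0 0 0 0 0 1;0 0 0 0 0 0 1"

```text
t: 23.68
eef_pos: [0.4782, 0.1153, 0.1191]
tool_rot: [-0.001, -0.079, 0.997, 0.0]
contact_force: [-0.6, 0.1, -2.4]
gripper_width: 0.562
```

```bash
python3 pl.py .4795 .1143 .12 98.96
```

```text
t23.68 tcp [0.4782 0.1153 0.1191] yaw(y axis)99.1 zax [-0.001  0.001 -1.   ] F [-0.6  0.1 -2.4] w0.562 q7 1.50
delta cm [ 0.13 -0.1   0.09] rotvec deg [-0.04 -0.08 -0.15]
```

Request:
send_rows:
  motion: ".17 -.1 -.5 0 0 -.1 1;0 0 -1 0 0 0 1;0 0 -1.2 0 0 0 1;0 0 -1.2 0 0 0 1;0 0 -1 0 0 0 1;0 0 -.7 0 0 0 1;0 0 0 0 0 0 1;0 0 0 0 0 0 1"

```text
t: 24.35
eef_pos: [0.48, 0.1134, 0.058]
tool_rot: [-0.0, -0.077, 0.997, 0.0]
contact_force: [0.8, 0.4, -2.1]
gripper_width: 0.552
```

```bash
python3 pl.py .4799 .1144 .0283 98.96
```

```text
t24.35 tcp [0.48   0.1134 0.058 ] yaw(y axis)98.8 zax [-0.     0.001 -1.   ] F [ 0.8  0.4 -2.1] w0.552 q7 1.54
delta cm [-0.01  0.1  -2.97] rotvec deg [-0.05 -0.01  0.18]
```

Request:
send_rows:
  motion: "0 .1 -.5 0 0 .1 1;0 0 -.5 0 0 0 1;0 0 -.5 0 0 0 1;0 0 -.4 0 0 0 1;0 0 0 0 0 0 1"

```text
t: 24.77
eef_pos: [0.4811, 0.115, 0.0383]
tool_rot: [0.001, -0.078, 0.997, 0.001]
contact_force: [-1.1, 0.0, -2.7]
gripper_width: 0.563
```

```bash
python3 pl.py .4799 .1144 .0283 98.96
```

```text
t24.77 tcp [0.4811 0.115  0.0383] yaw(y axis)98.9 zax [ 0.002  0.002 -1.   ] F [-1.1  0.  -2.7] w0.563 q7 1.55
delta cm [-0.12 -0.06 -1.  ] rotvec deg [-0.12  0.14  0.07]
```

Request:
send_rows:
  motion: "-.1 -.05 -.4 0 .1 0 1;0 0 -.4 0 0 0 1;0 0 -.2 0 0 0 1;0 0 0 0 0 0 1;0 0 0 0 0 0 1"

```text
t: 25.18
eef_pos: [0.4805, 0.1147, 0.0279]
tool_rot: [0.001, -0.077, 0.997, 0.001]
contact_force: [0.0, 0.3, 0.0]
gripper_width: 0.555
```

```bash
python3 pl.py .4799 .1144 .0283 98.96
```

```text
t25.18 tcp [0.4805 0.1147 0.0279] yaw(y axis)98.9 zax [ 0.001  0.003 -1.   ] F [0.  0.3 0. ] w0.555 q7 1.56
delta cm [-0.06 -0.03  0.04] rotvec deg [-0.16  0.07  0.08]
```

Request:
send_rows:
  motion: "0 0 0 0 0 0 0.2;0 0 0 0 0 0 0.2;0 0 0 0 0 0 0.2;0 0 2 0 0 0 0.2;0 0 2.5 0 0 0 0.2;0 0 2.5 0 0 0 0.2;0 1.7 2 0 0 0 0.2;0 1.7 2 0 0 0 0.2;0 1.7 2 0 0 0 0.2;0 1.7 2 0 0 0 0.2;0 1.7 2 0 0 0 0.2;0 1.7 2 0 0 0 0.2;0 1.7 2 0 0 0 0.2;0 1.7 0 0 0 0 0.2;0 1.7 0 0 0 0 0.2;0 1.7 0 0 0 0 0.2;0 0 0 0 0 0 0.2;0 0 0 0 0 0 0.2;0 0 0 0 0 0 0.2"

```text
t: 26.77
eef_pos: [0.4796, 0.2906, 0.2521]
tool_rot: [0.004, -0.075, 0.997, 0.004]
contact_force: [0.2, 0.4, -0.0]
gripper_width: 0.797
```

Run:
```python
from h import *
o=st();im=read_camera("wrist"); cv2.imwrite("pics/w8.png",im[:,:,::-1]); np.savez("w8.npz",im=im,o=np.array([o],dtype=object))
for th,z in(("collar1",.034),("bar",.023),("loupe",.046)):
    for r in regions_of(th,"wrist"):
        ys,xs=np.nonzero(r["region"]);print(th,"%.2f"%r["conf"],xs.mean().round(1),ys.mean().round(1),back("wrist",[xs.mean(),ys.mean()],z,o)[0].round(4),len(xs))
```

```text
t26.77 tcp [0.4796 0.2906 0.2521] yaw(y axis)98.6 zax [ 0.007  0.008 -1.   ] F [ 0.2  0.4 -0. ] w0.797 q7 1.14
collar1 0.83 249.8 130.9 [0.4446 0.2521 0.034 ] 1161
collar1 0.81 222.5 6.6 [0.3376 0.2139 0.034 ] 543
collar1 0.68 214.8 272.6 [0.6087 0.232  0.034 ] 964
collar1 0.66 234.5 198.7 [0.5179 0.2446 0.034 ] 1160
collar1 0.61 305.1 13.7 [0.3318 0.2895 0.034 ] 809
bar 0.81 331.7 190.0 [0.4957 0.3479 0.023 ] 3113
loupe 0.88 299.3 311.1 [0.637  0.3341 0.046 ] 1200
```

View pics/w8.png

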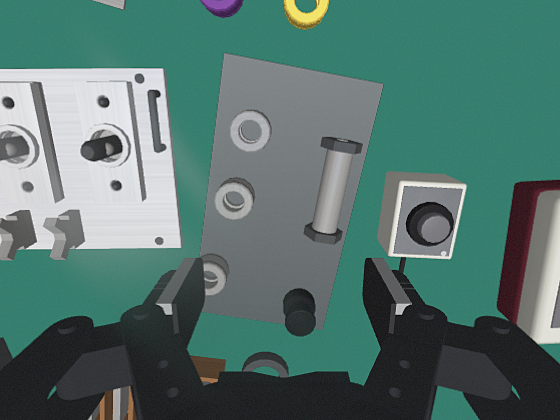

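```bash
cat >> h.py <<'E'
_a=np.linspace(0,2*np.pi,60,endpoint=False)
def hullc(p):
    h=cv2.convexHull(np.asarray(p,np.float32).reshape(-1,1,2)); m=cv2.moments(h); return np.array([m["m10"]/m["m00"],m["m01"]/m["m00"]]),m["m00"]
def fitcyl(mask,o,z0=.004,z1=.034,r=.021,cam="wrist"):
    ys,xs=np.nonzero(mask); c,A=hullc(np.c_[xs,ys]); X=back(cam,c,(z0+z1)/2,o)[0][:2]
    for _ in range(8):
        ring=np.array([[X[0]+r*np.cos(a),X[1]+r*np.sin(a),z] for z in(z0,z1) for a in _a])
        m,B=hullc(proj(cam,ring,o)); X=X+(back(cam,c,(z0+z1)/2,o)-back(cam,m,(z0+z1)/2,o))[0][:2]
    return X,A,B
def collars(o):
    out=[]
    for r in regions_of("collar1","wrist"):
        X,A,B=fitcyl(r["region"],o); print("collar %.2f"%r["conf"],X.round(4),"area ratio %.2f"%(A/B)); out.append(X)
    return out
E
python3 - <<'E'
from h import *
o=st(); read_camera("wrist"); collars(o)
d=np.load("w8.npz",allow_pickle=True);o=d["o"][0];im=d["im"];g=cv2.cvtColor(im,cv2.COLOR_RGB2GRAY)
# manual hough check of top ring outer
for c in((250,129),(235,198),(211,273)):
    print(back("wrist",c,.034,o)[0].round(4))
E
python3 - <<'E'
import cv2
im=cv2.imread("pics/w8.png");cv2.imwrite("pics/w8z.png",cv2.resize(im[100:300,190:390],None,fx=3,fy=3))
E
```

```text
t26.97 tcp [0.4799 0.2898 0.2521] yaw(y axis)98.5 zax [ 0.007  0.008 -1.   ] F [-0.2 -0.4  0.1] w0.799 q7 1.14
collar 0.96 [0.6172 0.2294] area ratio 0.68
collar 0.79 [0.4455 0.2516] area ratio 0.92
collar 0.70 [0.5213 0.2433] area ratio 0.92
collar 0.68 [0.3293 0.2899] area ratio 0.49
collar 0.62 [0.3362 0.2125] area ratio 0.22
[0.4427 0.2521 0.034 ]
[0.517  0.2451 0.034 ]
[0.6099 0.2278 0.034 ]
```

View pics/w8z.png

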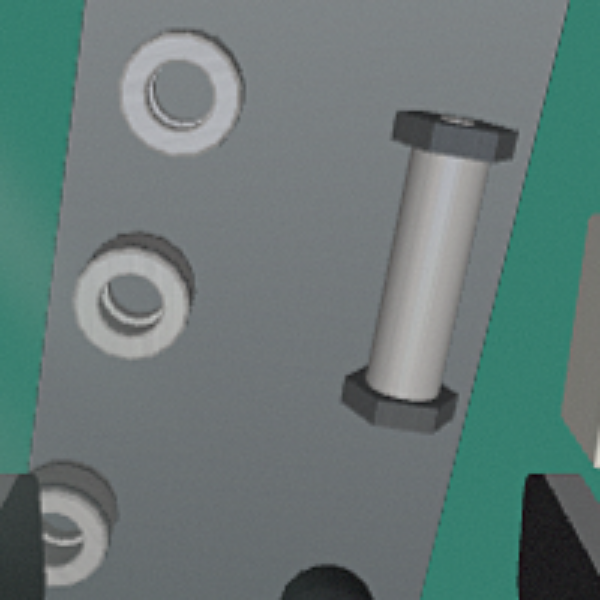

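```bash
cat >> h.py <<'E'
def ringfit(im,o,c,z=.034,win=36,thr=150):
    """bright top ring near pixel c -> world centre via ellipse fit of the outer contour, and hull/area check"""
    g=cv2.cvtColor(im,cv2.COLOR_RGB2GRAY); x0,y0=int(c[0])-win,int(c[1])-win; x0=max(x0,0);y0=max(y0,0)
    p=g[y0:y0+2*win,x0:x0+2*win]; m=(p>thr).astype(np.uint8)
    n,l,s,ce=cv2.connectedComponentsWithStats(m); k=1+s[1:,4].argmax()
    ct=max(cv2.findContours((l==k).astype(np.uint8),0,1)[0],key=len)
    e=cv2.fitEllipse(cv2.convexHull(ct)); cc=np.array(e[0])+[x0,y0]
    w=back("wrist",cc,z,o)[0]; a=back("wrist",cc+[e[1][0]/2,0],z,o)[0]; 
    print("ring px",cc.round(1),"axes",np.round(e[1],1),"world",w.round(4),"radius~%.4f"%np.linalg.norm(a-w)); return w
E
python3 - <<'E'
from h import *
d=np.load("w8.npz",allow_pickle=True);o=d["o"][0];im=d["im"]
g=cv2.cvtColor(im,cv2.COLOR_RGB2GRAY); print(g[131,235:242],g[131,265:269],g[180,265:280:3])
for c in((250,130),(234,201),(208,277)):
    for t in(150,170): ringfit(im,o,c,thr=t,win=28)
E
```

```text
[180 180 173 133 114 185 102] [181 180 182 183] [123 122 122 122 121]
ring px [249.2 131. ] axes [38.5 40.2] world [0.4447 0.2515 0.034 ] radius~0.0194
ring px [249.4 131.2] axes [37.3 38.9] world [0.445  0.2518 0.034 ] radius~0.0188
ring px [233.  200.8] axes [35.3 36.9] world [0.5204 0.2433 0.034 ] radius~0.0189
ring px [233.  201.2] axes [33.1 35.6] world [0.5208 0.2433 0.034 ] radius~0.0177
ring px [210.6 279.3] axes [26.1 30.1] world [0.618 0.228 0.034] radius~0.0150Traceback (most recent call last):
  File "<stdin>", line 5, in <module>
  File "h.py", line 51, in ringfit
    e=cv2.fitEllipse(cv2.convexHull(ct)); cc=np.array(e[0])+[x0,y0]
cv2.error: OpenCV(4.12.0) /io/opencv/modules/imgproc/src/shapedescr.cpp:361: error: (-201:Incorrect size of input array) There should be at least 5 points to fit the ellipse in function 'fitEllipseNoDirect'
```

Request:
send_rows:
  motion: "-.4 -.4 -2 0 0 0 0.2;-.4 -.4 -2 0 0 0 0.2;-.4 -.4 -2 0 0 0 0.2;-.4 -.4 -2 0 0 0 0.2;-.4 -.4 -2 0 0 0 0.2;-.4 -.4 -2 0 0 0 0.2;-.4 -.4 -2 0 0 0 0.2;-.4 -.4 -2 0 0 0 0.2;-.3 -.4 -2 0 0 0 0.2;0 0 0 0 0 0 .2;0 0 0 0 0 0 .2"

```text
t: 27.98
eef_pos: [0.4459, 0.2493, 0.0682]
tool_rot: [0.007, -0.071, 0.997, 0.005]
contact_force: [0.5, 1.9, 1.6]
gripper_width: 0.799
```

```bash
python3 pl.py .4448 .2516 .006 98.96
python3 - <<'E'
from h import *
o=st();im=read_camera("wrist"); cv2.imwrite("pics/w9.png",im[:,:,::-1])
print(proj("wrist",[.4448,.2516,.034],o))
E
```

```text
t27.98 tcp [0.4459 0.2493 0.0682] yaw(y axis)98.2 zax [ 0.014  0.012 -1.   ] F [0.5 1.9 1.6] w0.799 q7 1.22
delta cm [-0.11  0.23 -6.22] rotvec deg [-0.68  0.77  0.79]
t27.98 tcp [0.4459 0.2493 0.0682] yaw(y axis)98.2 zax [ 0.014  0.012 -1.   ] F [0.5 1.9 1.6] w0.799 q7 1.22
[[288.50975047 237.17465001]]
```

View pics/w9.png

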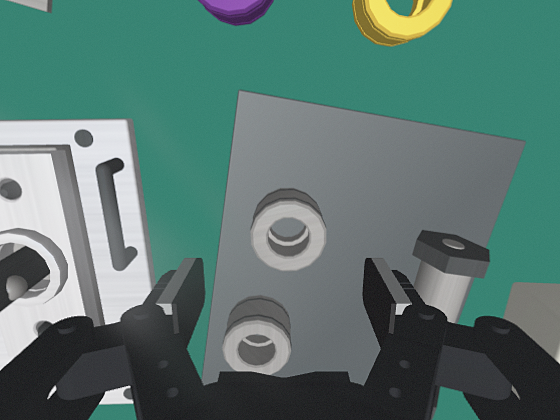

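Request:
send_rows:
  motion: "-.1 .2 -1 -.6 .7 .7 .2;0 0 -1.3 0 0 0 .2;0 0 -1.3 0 0 0 .2;0 0 -1.2 0 0 0 .2;0 0 -.7 0 0 0 .2;0 0 0 0 0 0 .2;0 0 0 0 0 0 .2"

```text
t: 28.62
eef_pos: [0.4516, 0.2582, 0.0165]
tool_rot: [0.005, -0.08, 0.997, 0.004]
contact_force: [-0.5, 0.3, 0.7]
gripper_width: 0.8
```

```bash
python3 pl.py .4448 .2516 .006 98.96
```

```text
t28.62 tcp [0.4516 0.2582 0.0165] yaw(y axis)99.2 zax [ 0.01   0.009 -1.   ] F [-0.5  0.3  0.7] w0.800 q7 1.25
delta cm [-0.68 -0.66 -1.05] rotvec deg [-0.51  0.59 -0.22]
```

Request:
send_rows:
  motion: "-.68 -.66 0 -.5 .6 -.2 .2;0 0 0 0 0 0 .2;0 0 0 0 0 0 .2"

```text
t: 28.87
eef_pos: [0.4453, 0.252, 0.0181]
tool_rot: [0.0, -0.078, 0.997, 0.0]
contact_force: [-0.0, -0.7, 0.7]
gripper_width: 0.8
```

```bash
python3 pl.py .4448 .2516 .006 98.96; python3 -c "
from h import *
print(get_obs()['q'].round(2))"
```

```text
t28.87 tcp [0.4453 0.252  0.0181] yaw(y axis)99.0 zax [ 0.001  0.001 -1.   ] F [-0.  -0.7  0.7] w0.800 q7 1.25
delta cm [-0.05 -0.04 -1.21] rotvec deg [-0.05  0.04 -0.03]
[-0.77  0.53  0.16  2.1  -0.17  0.52  1.25]
```

Request:
send_rows:
  motion: "-.06 -.05 -.5 0 0 0 .2;-.06 -.05 -.5 0 0 0 .2;-.03 -.03 -.2 0 0 0 .2;0 0 0 0 0 0 .2;0 0 0 0 0 0 .2"

```text
t: 29.28
eef_pos: [0.4441, 0.2508, 0.006]
tool_rot: [0.001, -0.078, 0.997, 0.001]
contact_force: [0.5, 0.4, 0.9]
gripper_width: 0.802
```

```bash
python3 pl.py .4448 .2516 .006 98.96
```

```text
t29.28 tcp [0.4441 0.2508 0.006 ] yaw(y axis)99.0 zax [ 0.002  0.002 -1.   ] F [0.5 0.4 0.9] w0.802 q7 1.25
delta cm [ 0.07  0.08 -0.  ] rotvec deg [-0.11  0.13 -0.02]
```

Request:
send_rows:
  motion: ".07 .08 0 0 0 0 .2;0 0 0 0 0 0 .6;0 0 0 0 0 0 1;0 0 0 0 0 0 1;0 0 0 0 0 0 1;0 0 0 0 0 0 1;0 0 0 0 0 0 1;0 0 0 0 0 0 1"
  newtons: 90

```text
t: 29.95
eef_pos: [0.4447, 0.2516, 0.0066]
tool_rot: [0.001, -0.078, 0.997, 0.001]
contact_force: [0.5, -0.1, -1.0]
gripper_width: 0.472
```

```bash
python3 pl.py .4795 .1143 .12 98.96
```

```text
t29.95 tcp [0.4447 0.2516 0.0066] yaw(y axis)99.0 zax [ 0.002  0.002 -1.   ] F [ 0.5 -0.1 -1. ] w0.472 q7 1.25
delta cm [  3.48 -13.73  11.34] rotvec deg [-0.11  0.09 -0.02]
```

Request:
send_rows:
  motion: "0 0 2 0 0 0 1;0 0 2.3 0 0 0 1;0 0 2.3 0 0 0 1;.2 -.9 2.3 0 0 0 1;.5 -1.9 2.2 0 0 0 1;.5 -1.9 0 0 0 0 1;.5 -1.9 0 0 0 0 1;.5 -1.9 0 0 0 0 1;.5 -1.9 0 0 0 0 1;.5 -1.9 0 0 0 0 1;.3 -1.2 0 0 0 0 1;0 0 0 0 0 0 1;0 0 0 0 0 0 1"

```text
t: 31.03
eef_pos: [0.4772, 0.1105, 0.1211]
tool_rot: [-0.001, -0.08, 0.997, -0.0]
contact_force: [0.0, 1.0, -1.5]
gripper_width: 0.471
```

```bash
python3 pl.py .4795 .1143 .12 98.96;python3 - <<'E'
from h import *
o=st();im=read_camera("wrist"); cv2.imwrite("pics/w10.png",im[:,:,::-1])
E
```

```text
t31.03 tcp [0.4772 0.1105 0.1211] yaw(y axis)99.2 zax [-0.001 -0.    -1.   ] F [ 0.   1.  -1.5] w0.471 q7 1.50
delta cm [ 0.23  0.38 -0.11] rotvec deg [ 0.01 -0.07 -0.22]
t31.03 tcp [0.4772 0.1105 0.1211] yaw(y axis)99.2 zax [-0.001 -0.    -1.   ] F [ 0.   1.  -1.5] w0.471 q7 1.50
```

View pics/w10.png

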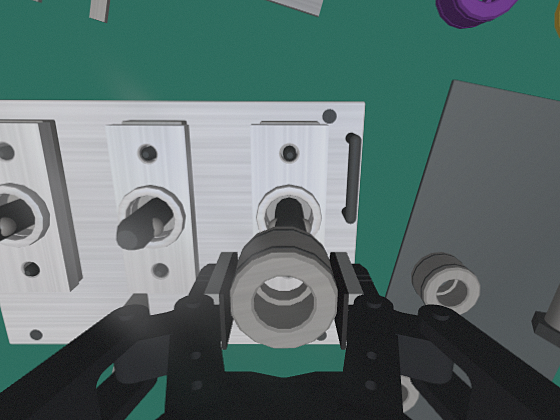

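Request:
send_rows:
  motion: ".26 .4 -.8 0 0 -.2 1;0 0 -1 0 0 0 1;0 0 -.8 0 0 0 1;0 0 0 0 0 0 1;0 0 0 0 0 0 1"

```text
t: 31.5
eef_pos: [0.4785, 0.1199, 0.0912]
tool_rot: [-0.001, -0.082, 0.997, 0.0]
contact_force: [-0.4, 0.7, -1.8]
gripper_width: 0.473
```

```bash
python3 pl.py .4798 .1146 .0466 98.96
```

```text
t31.50 tcp [0.4785 0.1199 0.0912] yaw(y axis)99.4 zax [-0.003  0.001 -1.   ] F [-0.4  0.7 -1.8] w0.473 q7 1.51
delta cm [ 0.13 -0.53 -4.46] rotvec deg [-0.04 -0.17 -0.43]
```

Request:
send_rows:
  motion: ".13 -.5 0 0 0 -.4 1;0 0 0 0 0 0 1;0 0 0 0 0 0 1"

```text
t: 31.75
eef_pos: [0.4794, 0.115, 0.0906]
tool_rot: [-0.002, -0.079, 0.997, 0.0]
contact_force: [-0.5, 0.1, -1.7]
gripper_width: 0.472
```

```bash
python3 pl.py .4798 .1146 .0466 98.96
```

```text
t31.75 tcp [0.4794 0.115  0.0906] yaw(y axis)99.0 zax [-0.004  0.    -1.   ] F [-0.5  0.1 -1.7] w0.472 q7 1.51
delta cm [ 0.04 -0.04 -4.4 ] rotvec deg [-0.01 -0.26 -0.08]
```

Request:
send_rows:
  motion: ".04 -.04 -.5 0 -.2 0 1;0 0 -.5 0 0 0 1;0 0 -.5 0 0 0 1;0 0 -.3 0 0 0 1;0 0 0 0 0 0 1;0 0 0 0 0 0 1"

```text
t: 32.25
eef_pos: [0.4803, 0.1142, 0.0712]
tool_rot: [0.0, -0.078, 0.997, 0.0]
contact_force: [1.4, 1.8, -2.2]
gripper_width: 0.47
```

```bash
python3 pl.py .4798 .1146 .0466 98.96
```

```text
t32.25 tcp [0.4803 0.1142 0.0712] yaw(y axis)99.0 zax [ 0.001  0.001 -1.   ] F [ 1.4  1.8 -2.2] w0.470 q7 1.52
delta cm [-0.05  0.04 -2.46] rotvec deg [-0.04  0.04 -0.02]
```

Request:
send_rows:
  motion: "-.05 .04 -.5 0 0 0 1;0 0 -.6 0 0 0 1;0 0 -.6 0 0 0 1;0 0 -.6 0 0 0 1"

```text
t: 32.58
eef_pos: [0.4808, 0.1152, 0.0484]
tool_rot: [0.002, -0.078, 0.997, 0.001]
contact_force: [0.5, 0.6, -2.4]
gripper_width: 0.468
```

```bash
python3 pl.py .4798 .1146 .0466 98.96
```

```text
t32.58 tcp [0.4808 0.1152 0.0484] yaw(y axis)99.0 zax [ 0.003  0.002 -1.   ] F [ 0.5  0.6 -2.4] w0.468 q7 1.54
delta cm [-0.1  -0.06 -0.18] rotvec deg [-0.13  0.18 -0.02]
```

Request:
send_rows:
  motion: "-.1 -.06 -.2 0 .1 0 1;0 0 -.2 0 0 0 1;0 0 0 0 0 0 1;0 0 0 0 0 0 1"

```text
t: 32.92
eef_pos: [0.4808, 0.1151, 0.047]
tool_rot: [0.001, -0.078, 0.997, 0.002]
contact_force: [-0.7, 0.5, -2.2]
gripper_width: 0.472
```

```bash
python3 pl.py .4798 .1146 .0466 98.96;python3 - <<'E'
from h import *
o=st();im=read_camera("wrist"); cv2.imwrite("pics/w11.png",im[:,:,::-1])
E
```

```text
t32.92 tcp [0.4808 0.1151 0.047 ] yaw(y axis)98.9 zax [ 0.002  0.005 -1.   ] F [-0.7  0.5 -2.2] w0.472 q7 1.54
delta cm [-0.1  -0.05 -0.04] rotvec deg [-0.27  0.09  0.02]
t32.92 tcp [0.4808 0.1151 0.047 ] yaw(y axis)98.9 zax [ 0.002  0.005 -1.   ] F [-0.7  0.5 -2.2] w0.472 q7 1.54
```

View pics/w11.png

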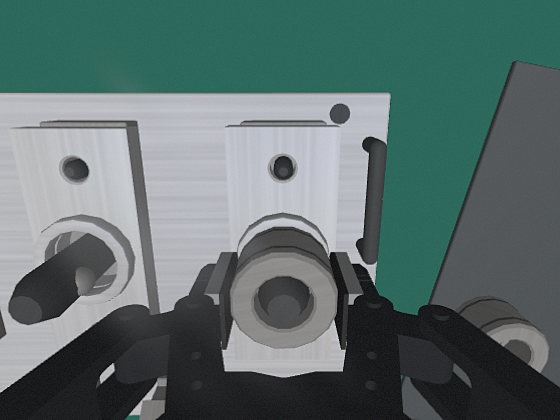

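Request:
send_rows:
  motion: "-.05 0 -.3 0 0 0 1;0 0 -.2 0 0 0 1;0 0 0 0 0 0 1"

```text
t: 33.22
eef_pos: [0.4808, 0.1151, 0.0469]
tool_rot: [0.001, -0.077, 0.997, 0.004]
contact_force: [0.1, 0.3, -1.7]
gripper_width: 0.475
```

```bash
python3 pl.py .4798 .1146 .0466 98.96
```

```text
t33.22 tcp [0.4808 0.1151 0.0469] yaw(y axis)98.9 zax [ 0.001  0.007 -1.   ] F [ 0.1  0.3 -1.7] w0.475 q7 1.55
delta cm [-0.1  -0.05 -0.03] rotvec deg [-0.41  0.04  0.08]
```

Request:
send_rows:
  motion: "0 0 -.4 .3 0 0 1"

```text
t: 33.3
eef_pos: [0.4811, 0.1153, 0.0457]
tool_rot: [0.001, -0.077, 0.997, 0.007]
contact_force: [-25.6, -5.6, 94.1]
gripper_width: 0.467
```

Request:
send_rows:
  motion: "0 0 0 0 0 0 .8;0 0 0 0 0 0 .2;0 0 0 0 0 0 .2;0 0 0 0 0 0 .2"

```text
t: 33.63
eef_pos: [0.4813, 0.1153, 0.047]
tool_rot: [0.001, -0.077, 0.997, 0.007]
contact_force: [0.8, 0.0, -0.1]
gripper_width: 0.801
```

```bash
python3 pl.py .4798 .1146 .0466 98.96;python3 - <<'E'
from h import *
o=st();im=read_camera("wrist"); cv2.imwrite("pics/w12.png",im[:,:,::-1])
print(proj("wrist",[[.4798,.1146,.074],[.4798,.1146,.08]],o))
E
```

```text
t33.63 tcp [0.4813 0.1153 0.047 ] yaw(y axis)98.8 zax [ 0.001  0.015 -1.   ] F [ 0.8  0.  -0.1] w0.801 q7 1.56
delta cm [-0.15 -0.07 -0.04] rotvec deg [-0.87  0.07  0.12]
t33.63 tcp [0.4813 0.1153 0.047 ] yaw(y axis)98.8 zax [ 0.001  0.015 -1.   ] F [ 0.8  0.  -0.1] w0.801 q7 1.56
[[285.37067562 298.33271326]
 [285.73437954 307.46490622]]
```

View pics/w12.png

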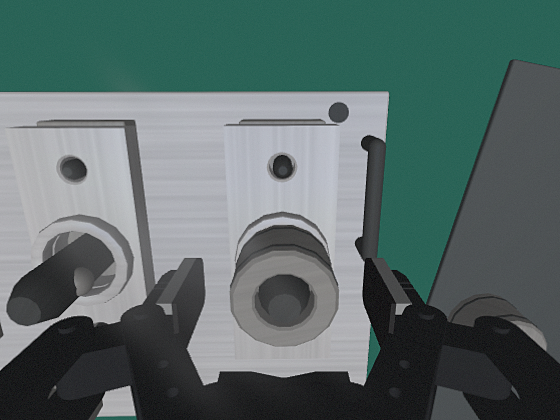

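Request:
send_rows:
  motion: "0 0 1.5 -.4 0 0 0.2;0 0 2.5 -.4 0 0 .2;0 0 2 0 0 0 .2;.3 1.2 1 0 0 0 .2;.4 1.4 0 0 0 0 .2;.4 1.4 0 0 0 0 .2;.5 1.4 0 0 0 0 .2;.5 1.4 0 0 0 0 .2;.5 1.4 0 0 0 0 .2;.5 1.4 0 0 0 0 .2;.5 1.4 0 0 0 0 .2;.4 1.4 0 0 0 0 .2;0 0 0 0 0 0 .2;0 0 0 0 0 0 .2"

```text
t: 34.85
eef_pos: [0.5197, 0.2532, 0.1082]
tool_rot: [-0.006, -0.08, 0.997, -0.003]
contact_force: [-0.3, -0.5, -0.6]
gripper_width: 0.802
```

```bash
python3 pl.py .5206 .2433 .0066 98.96;python3 - <<'E'
from h import *
o=st();im=read_camera("wrist"); cv2.imwrite("pics/w13.png",im[:,:,::-1])
p=proj("wrist",[[.5206,.2433,.034],[.6176,.229,.034]],o);print(p)
collars(o)
E
```

```text
t34.85 tcp [0.5197 0.2532 0.1082] yaw(y axis)99.1 zax [-0.012 -0.007 -1.   ] F [-0.3 -0.5 -0.6] w0.802 q7 1.30
delta cm [  0.09  -0.99 -10.16] rotvec deg [ 0.4  -0.72 -0.18]
t34.85 tcp [0.5197 0.2532 0.1082] yaw(y axis)99.1 zax [-0.012 -0.007 -1.   ] F [-0.3 -0.5 -0.6] w0.802 q7 1.30
[[269.7877399  216.47404891]
 [230.52166703 338.70038975]]
collar 0.93 [0.4875 0.0908] area ratio 1.23
collar 0.86 [0.6188 0.2244] area ratio 0.97
collar 0.64 [0.521  0.2433] area ratio 0.95
collar 0.46 [0.4964 0.1189] area ratio 10.19
```

View pics/w13.png

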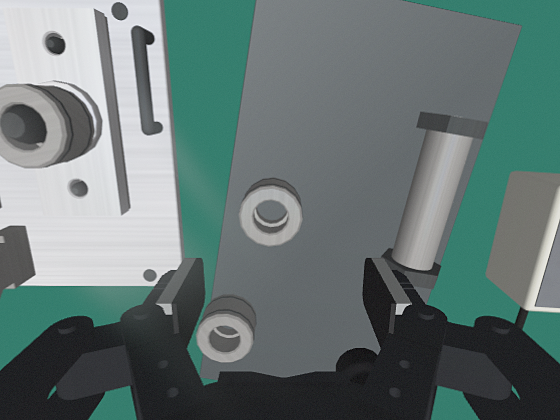

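Request:
send_rows:
  motion: ".1 -1 -1.5 .4 -.7 -.1 .2;0 0 -2 0 0 0 .2;0 0 -2 0 0 0 .2;0 0 -1.5 0 0 0 .2;0 0 -1 0 0 0 .2;0 0 0 0 0 0 .2;0 0 0 0 0 0 .2"

```text
t: 35.53
eef_pos: [0.5207, 0.235, 0.0266]
tool_rot: [0.001, -0.074, 0.997, -0.001]
contact_force: [0.6, -0.2, 0.6]
gripper_width: 0.801
```

```bash
python3 pl.py .5209 .2433 .0066 98.96
```

```text
t35.53 tcp [0.5207 0.235  0.0266] yaw(y axis)98.5 zax [ 0.001 -0.002 -1.   ] F [ 0.6 -0.2  0.6] w0.801 q7 1.35
delta cm [ 0.02  0.83 -2.  ] rotvec deg [0.1  0.08 0.43]
```

Request:
send_rows:
  motion: "0 .8 0 0 0 .4 .2;0 0 0 0 0 0 .2;0 0 0 0 0 0 .2"

```text
t: 35.78
eef_pos: [0.5219, 0.2435, 0.0286]
tool_rot: [0.002, -0.077, 0.997, -0.001]
contact_force: [-0.4, 0.9, -0.6]
gripper_width: 0.799
```

```bash
python3 pl.py .5209 .2433 .0066 98.96
```

```text
t35.78 tcp [0.5219 0.2435 0.0286] yaw(y axis)98.9 zax [ 0.004 -0.001 -1.   ] F [-0.4  0.9 -0.6] w0.799 q7 1.34
delta cm [-0.1  -0.02 -2.2 ] rotvec deg [0.05 0.2  0.07]
```

Request:
send_rows:
  motion: "-.1 0 -.7 0 .2 0 .2;0 0 -.7 0 0 0 .2;0 0 -.6 0 0 0 .2;0 0 0 0 0 0 .2;0 0 0 0 0 0 .2"

```text
t: 36.2
eef_pos: [0.5218, 0.2451, 0.0082]
tool_rot: [0.001, -0.078, 0.997, 0.001]
contact_force: [0.0, -0.6, 1.1]
gripper_width: 0.798
```

```bash
python3 pl.py .5209 .2433 .0066 98.96
```

```text
t36.20 tcp [0.5218 0.2451 0.0082] yaw(y axis)99.0 zax [ 0.003  0.001 -1.   ] F [ 0.  -0.6  1.1] w0.798 q7 1.35
delta cm [-0.09 -0.18 -0.16] rotvec deg [-0.08  0.15 -0.02]
```

Request:
send_rows:
  motion: "-.09 -.18 -.15 0 0 0 .2;0 0 0 0 0 0 .6;0 0 0 0 0 0 1;0 0 0 0 0 0 1;0 0 0 0 0 0 1;0 0 0 0 0 0 1;0 0 0 0 0 0 1;0 0 0 0 0 0 1"

```text
t: 36.87
eef_pos: [0.5203, 0.2425, 0.0067]
tool_rot: [0.001, -0.078, 0.997, 0.0]
contact_force: [-0.7, 0.8, -0.6]
gripper_width: 0.473
```

```bash
python3 pl.py .4945 .0236 .12 98.96
```

```text
t36.87 tcp [0.5203 0.2425 0.0067] yaw(y axis)98.9 zax [ 0.001  0.001 -1.   ] F [-0.7  0.8 -0.6] w0.473 q7 1.35
delta cm [ -2.58 -21.89  11.33] rotvec deg [-0.05  0.08  0.03]
```

Request:
send_rows:
  motion: "0 0 2 0 0 0 1;0 0 2.5 0 0 0 1;0 0 2.5 0 0 0 1;-.1 -.9 2.5 0 0 0 1;-.2 -1.9 1.8 0 0 0 1;-.3 -2.4 0 0 0 0 1;-.3 -2.4 0 0 0 0 1;-.3 -2.4 0 0 0 0 1;-.3 -2.4 0 0 0 0 1;-.3 -2.4 0 0 0 0 1;-.3 -2.4 0 0 0 0 1;-.3 -2.4 0 0 0 0 1;-.2 -1.5 0 0 0 0 1;-.1 -.5 0 0 0 0 1;0 0 0 0 0 0 1;0 0 0 0 0 0 1;0 0 0 0 0 0 1"

```text
t: 38.28
eef_pos: [0.4874, 0.0194, 0.1233]
tool_rot: [-0.0, -0.08, 0.997, 0.001]
contact_force: [0.4, 0.6, -2.1]
gripper_width: 0.47
```

```bash
python3 pl.py .4941 .0236 .1 98.96
```

```text
t38.28 tcp [0.4874 0.0194 0.1233] yaw(y axis)99.2 zax [-0.     0.001 -1.   ] F [ 0.4  0.6 -2.1] w0.470 q7 1.70
delta cm [ 0.67  0.42 -2.33] rotvec deg [-0.06 -0.01 -0.22]
```

Request:
send_rows:
  motion: ".65 .4 -1 0 0 -.2 1;0 0 -1 0 0 0 1;0 0 0 0 0 0 1;0 0 0 0 0 0 1;0 0 0 0 0 0 1"

```text
t: 38.7
eef_pos: [0.4943, 0.029, 0.102]
tool_rot: [-0.0, -0.082, 0.997, 0.001]
contact_force: [-0.1, -1.2, -2.3]
gripper_width: 0.474
```

```bash
python3 pl.py .4941 .0236 .047 98.96
```

```text
t38.70 tcp [0.4943 0.029  0.102 ] yaw(y axis)99.5 zax [-0.001  0.003 -1.   ] F [-0.1 -1.2 -2.3] w0.474 q7 1.70
delta cm [-0.02 -0.54 -5.5 ] rotvec deg [-0.15 -0.04 -0.5 ]
```

Request:
send_rows:
  motion: "0 -.5 -.6 0 0 -.5 1;0 0 0 0 0 0 1;0 0 0 0 0 0 1;0 0 0 0 0 0 1"

```text
t: 39.03
eef_pos: [0.4941, 0.0236, 0.0959]
tool_rot: [-0.0, -0.078, 0.997, 0.001]
contact_force: [-0.3, 0.2, -1.8]
gripper_width: 0.476
```

```bash
python3 pl.py .4941 .0236 .047 98.96
```

```text
t39.03 tcp [0.4941 0.0236 0.0959] yaw(y axis)98.9 zax [-0.     0.003 -1.   ] F [-0.3  0.2 -1.8] w0.476 q7 1.71
delta cm [-0.   -0.   -4.89] rotvec deg [-0.16 -0.02  0.03]
```

Request:
send_rows:
  motion: "0 0 -.5 -.1 0 0 1;0 0 -.6 0 0 0 1;0 0 -.5 0 0 0 1;0 0 -.5 0 0 0 1;0 0 0 0 0 0 1;0 0 0 0 0 0 1"

```text
t: 39.53
eef_pos: [0.4941, 0.0234, 0.0727]
tool_rot: [-0.0, -0.078, 0.997, 0.0]
contact_force: [-0.6, 0.2, -1.4]
gripper_width: 0.466
```

```bash
python3 pl.py .4941 .0236 .047 98.96
```

```text
t39.53 tcp [0.4941 0.0234 0.0727] yaw(y axis)98.9 zax [-0.     0.001 -1.   ] F [-0.6  0.2 -1.4] w0.466 q7 1.73
delta cm [-0.    0.02 -2.57] rotvec deg [-0.05 -0.01  0.06]
```

Request:
send_rows:
  motion: "0 0 -.5 0 0 0 1;0 0 -.6 0 0 0 1;0 0 -.6 0 0 0 1;0 0 -.5 0 0 0 1"

```text
t: 39.87
eef_pos: [0.495, 0.0237, 0.0506]
tool_rot: [0.001, -0.078, 0.997, 0.001]
contact_force: [-0.6, 0.1, -2.4]
gripper_width: 0.469
```

```bash
python3 pl.py .4941 .0236 .047 98.96
```

```text
t39.87 tcp [0.495  0.0237 0.0506] yaw(y axis)98.9 zax [ 0.002  0.002 -1.   ] F [-0.6  0.1 -2.4] w0.469 q7 1.74
delta cm [-0.09 -0.01 -0.36] rotvec deg [-0.11  0.09  0.05]
```

Request:
send_rows:
  motion: "-.08 0 -.2 0 0 0 1;0 0 -.2 0 0 0 1;0 0 -.15 0 0 0 1"

```text
t: 40.12
eef_pos: [0.4939, 0.0236, 0.0464]
tool_rot: [-0.0, -0.077, 0.997, 0.002]
contact_force: [-12.4, 0.5, 39.4]
gripper_width: 0.472
```

```bash
python3 pl.py .4941 .0236 .047 98.96
```

```text
t40.12 tcp [0.4939 0.0236 0.0464] yaw(y axis)98.9 zax [-0.     0.003 -1.   ] F [-12.4   0.5  39.4] w0.472 q7 1.75
delta cm [0.02 0.   0.06] rotvec deg [-0.18 -0.02  0.1 ]
```

Request:
send_rows:
  motion: "0 0 .1 0 0 0 1;0 0 0 0 0 0 .3;0 0 0 0 0 0 .3;0 0 0 0 0 0 .3;0 0 2 0 0 0 .3;0 0 2.5 0 0 0 .3;0 0 2 0 0 0 .3;.6 1 .5 0 0 0 .3;1.1 1.9 0 0 0 0 .3;1.1 1.9 0 0 0 0 .3;1.1 1.9 0 0 0 0 .3;1.1 1.9 0 0 0 0 .3;1.1 1.9 0 0 0 0 .3;1.1 1.9 0 0 0 0 .3;1.1 1.9 0 0 0 0 .3;1.1 1.9 0 0 0 0 .3;1.1 1.9 0 0 0 0 .3;.6 1 0 0 0 0 .3;0 0 0 0 0 0 .3;0 0 0 0 0 0 .3"

```text
t: 41.78
eef_pos: [0.6086, 0.2341, 0.1098]
tool_rot: [-0.002, -0.079, 0.997, 0.003]
contact_force: [0.5, -0.8, 0.5]
gripper_width: 0.699
```

Request:
send_rows:
  motion: "0 0 0 0 0 0 .3;0 0 0 0 0 0 .3"

```text
t: 41.95
eef_pos: [0.6074, 0.2334, 0.1083]
tool_rot: [-0.003, -0.079, 0.997, 0.002]
contact_force: [-0.2, 0.2, -0.5]
gripper_width: 0.7
```

```bash
python3 pl.py .618 .2275 .0066 98.96;python3 - <<'E'
from h import *
o=st();im=read_camera("wrist"); cv2.imwrite("pics/w14.png",im[:,:,::-1])
p=proj("wrist",[[.618,.2265,.034]],o);print(p)
collars(o); ringfit(im,o,p[0])
E
```

```text
t41.95 tcp [0.6074 0.2334 0.1083] yaw(y axis)99.0 zax [-0.006  0.004 -1.   ] F [-0.2  0.2 -0.5] w0.700 q7 1.42
delta cm [  1.06  -0.59 -10.17] rotvec deg [-0.22 -0.33 -0.09]
t41.95 tcp [0.6074 0.2334 0.1083] yaw(y axis)99.0 zax [-0.006  0.004 -1.   ] F [-0.2  0.2 -0.5] w0.700 q7 1.42
[[270.97771819 229.95425896]]
collar 0.73 [0.6186 0.2243] area ratio 0.94
ring px [267.  228.6] axes [57.7 60.9] world [0.6175 0.2238 0.034 ] radius~0.0191
```

View pics/w14.png

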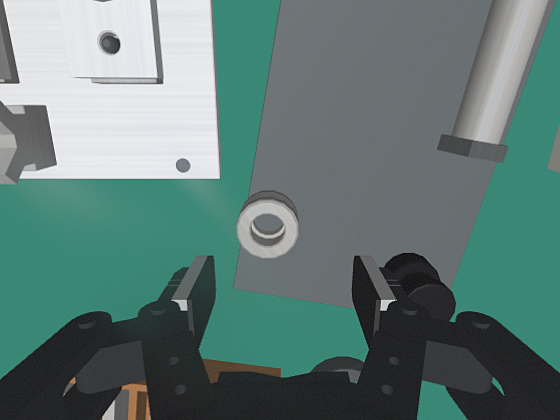

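Request:
send_rows:
  motion: ".55 -.5 -1 -.2 -.3 0 .3;.5 -.45 -1.5 0 0 0 .3;0 0 -2 0 0 0 .3;0 0 -1.5 0 0 0 .3;0 0 -1 0 0 0 .3;0 0 0 0 0 0 .3;0 0 0 0 0 0 .3;0 0 0 0 0 0 .3"

```text
t: 42.72
eef_pos: [0.6201, 0.2146, 0.0315]
tool_rot: [0.0, -0.075, 0.997, -0.002]
contact_force: [-0.1, 0.2, -0.6]
gripper_width: 0.7
```

```bash
python3 pl.py .618 .2242 .0066 98.96
```

```text
t42.72 tcp [0.6201 0.2146 0.0315] yaw(y axis)98.6 zax [ 0.001 -0.003 -1.   ] F [-0.1  0.2 -0.6] w0.700 q7 1.46
delta cm [-0.21  0.96 -2.49] rotvec deg [0.17 0.05 0.38]
```

Request:
send_rows:
  motion: "-.2 .9 0 .1 0 .4 .3;0 0 0 0 0 0 .3;0 0 0 0 0 0 .3;0 0 0 0 0 0 .3"

```text
t: 43.05
eef_pos: [0.6194, 0.2256, 0.0339]
tool_rot: [0.002, -0.079, 0.997, 0.0]
contact_force: [-0.2, 0.5, -1.2]
gripper_width: 0.706
```

```bash
python3 pl.py .618 .2242 .0066 98.96;python3 - <<'E'
from h import *
o=st();im=read_camera("wrist"); cv2.imwrite("pics/w15.png",im[:,:,::-1])
p=proj("wrist",[[.618,.2242,.034]],o);print(p)
ringfit(im,o,p[0],win=45)
E
```

```text
t43.05 tcp [0.6194 0.2256 0.0339] yaw(y axis)99.0 zax [ 0.005  0.001 -1.   ] F [-0.2  0.5 -1.2] w0.706 q7 1.45
delta cm [-0.14 -0.14 -2.73] rotvec deg [-0.06  0.26 -0.09]
t43.05 tcp [0.6194 0.2256 0.0339] yaw(y axis)99.0 zax [ 0.005  0.001 -1.   ] F [-0.2  0.5 -1.2] w0.706 q7 1.45
[[282.46193604 265.37237187]]
ring px [281.6 263.7] axes [82.1 90. ] world [0.6172 0.2237 0.034 ] radius~0.0185
```

View pics/w15.png

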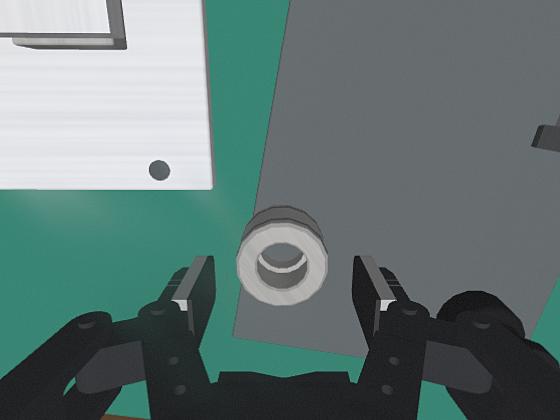

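Request:
send_rows:
  motion: "-.18 -.15 -.8 0 .2 0 .3;0 0 -.8 0 0 0 .3;-.05 -.05 -.8 0 0 0 .3;0 0 0 0 0 0 .3;0 0 0 0 0 0 .3"

```text
t: 43.52
eef_pos: [0.6171, 0.2232, 0.0079]
tool_rot: [0.001, -0.079, 0.997, 0.001]
contact_force: [0.3, -0.0, 1.1]
gripper_width: 0.698
```

```bash
python3 pl.py .6178 .224 .0066 98.96
```

```text
t43.52 tcp [0.6171 0.2232 0.0079] yaw(y axis)99.0 zax [ 0.002  0.001 -1.   ] F [ 0.3 -0.   1.1] w0.698 q7 1.46
delta cm [ 0.07  0.08 -0.13] rotvec deg [-0.07  0.1  -0.08]
```

Request:
send_rows:
  motion: ".07 .08 -.1 0 0 0 .3;0 0 0 0 0 0 .6;0 0 0 0 0 0 1;0 0 0 0 0 0 1;0 0 0 0 0 0 1;0 0 0 0 0 0 1;0 0 0 0 0 0 1"

```text
t: 44.1
eef_pos: [0.6174, 0.2237, 0.0068]
tool_rot: [0.0, -0.079, 0.997, 0.0]
contact_force: [-0.7, 0.3, -1.4]
gripper_width: 0.47
```

```bash
python3 pl.py .5083 -.0671 .12 98.96
```

```text
t44.10 tcp [0.6174 0.2237 0.0068] yaw(y axis)99.0 zax [ 0.     0.001 -1.   ] F [-0.7  0.3 -1.4] w0.470 q7 1.46
delta cm [-10.91 -29.08  11.32] rotvec deg [-0.04  0.01 -0.06]
```

Request:
send_rows:
  motion: "0 0 2 0 0 0 1;0 0 2.5 0 0 0 1;0 0 2.5 0 0 0 1;-.5 -1.2 2.5 0 0 0 1;-.9 -2.4 1.8 0 0 0 1;-.9 -2.4 0 0 0 0 1;-.9 -2.4 0 0 0 0 1;-.9 -2.4 0 0 0 0 1;-.9 -2.4 0 0 0 0 1;-.9 -2.4 0 0 0 0 1;-.9 -2.4 0 0 0 0 1;-.9 -2.4 0 0 0 0 1;-.9 -2.4 0 0 0 0 1;-.9 -2.4 0 0 0 0 1;-.9 -2.2 0 0 0 0 1;-.6 -1.2 0 0 0 0 1;0 0 0 0 0 0 1;0 0 0 0 0 0 1;0 0 0 0 0 0 1"

```text
t: 45.68
eef_pos: [0.4969, -0.0723, 0.1237]
tool_rot: [0.0, -0.08, 0.997, 0.001]
contact_force: [-0.4, -0.1, -2.5]
gripper_width: 0.471
```

```bash
python3 pl.py .5083 -.0671 .1 98.96
```

```text
t45.68 tcp [ 0.4969 -0.0723  0.1237] yaw(y axis)99.2 zax [ 0.001  0.002 -1.   ] F [-0.4 -0.1 -2.5] w0.471 q7 1.90
delta cm [ 1.14  0.52 -2.37] rotvec deg [-0.12  0.04 -0.2 ]
```

Request:
send_rows:
  motion: "1.1 .3 -1 0 0 -.2 1;0 0 -1 0 0 0 1;0 0 0 0 0 0 1;0 0 0 0 0 0 1;0 0 0 0 0 0 1"

```text
t: 46.1
eef_pos: [0.5095, -0.064, 0.1025]
tool_rot: [0.001, -0.082, 0.997, 0.002]
contact_force: [0.3, 0.6, -1.8]
gripper_width: 0.478
```

```bash
python3 pl.py .5083 -.0671 .047 98.96
```

```text
t46.10 tcp [ 0.5095 -0.064   0.1025] yaw(y axis)99.4 zax [ 0.001  0.004 -1.   ] F [ 0.3  0.6 -1.8] w0.478 q7 1.91
delta cm [-0.12 -0.31 -5.55] rotvec deg [-0.21  0.05 -0.44]
```

Request:
send_rows:
  motion: "-.12 -.31 -.6 -.2 0 -.4 1;0 0 0 0 0 0 1;0 0 0 0 0 0 1;0 0 0 0 0 0 1"

```text
t: 46.43
eef_pos: [0.5077, -0.0668, 0.0963]
tool_rot: [0.0, -0.079, 0.997, -0.0]
contact_force: [-0.1, -0.1, -2.5]
gripper_width: 0.471
```

```bash
python3 pl.py .5083 -.0671 .047 98.96;python3 - <<'E'
from h import *
o=st();im=read_camera("wrist"); cv2.imwrite("pics/w16.png",im[:,:,::-1])
E
```

```text
t46.43 tcp [ 0.5077 -0.0668  0.0963] yaw(y axis)99.0 zax [ 0.001  0.    -1.   ] F [-0.1 -0.1 -2.5] w0.471 q7 1.91
delta cm [ 0.06 -0.03 -4.93] rotvec deg [-0.    0.04 -0.05]
t46.43 tcp [ 0.5077 -0.0668  0.0963] yaw(y axis)99.0 zax [ 0.001  0.    -1.   ] F [-0.1 -0.1 -2.5] w0.471 q7 1.91
```

View pics/w16.png

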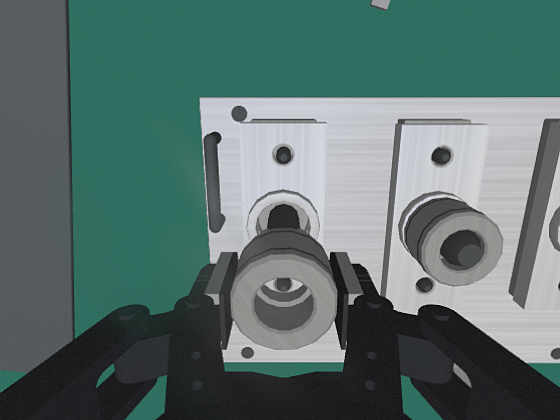

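Collar is held, aligned over post 1 (ring centre near (284,300)); station 2 looks seated. Descend.

Request:
send_rows:
  motion: ".06 -.03 -.5 0 0 0 1;0 0 -.6 0 0 0 1;0 0 -.5 0 0 0 1;0 0 -.5 0 0 0 1;0 0 0 0 0 0 1;0 0 0 0 0 0 1"

```text
t: 46.98
eef_pos: [0.5086, -0.0674, 0.0732]
tool_rot: [0.001, -0.078, 0.997, -0.0]
contact_force: [0.5, 0.4, -2.6]
gripper_width: 0.472
```

```bash
python3 pl.py .5083 -.0671 .047 98.96
```

```text
t46.98 tcp [ 0.5086 -0.0674  0.0732] yaw(y axis)99.0 zax [ 0.001  0.    -1.   ] F [ 0.5  0.4 -2.6] w0.472 q7 1.92
delta cm [-0.03  0.03 -2.62] rotvec deg [-0.    0.08 -0.02]
```

Request:
send_rows:
  motion: "-.03 .03 -.5 0 0 0 1;0 0 -.6 0 0 0 1;0 0 -.6 0 0 0 1;0 0 -.5 0 0 0 1"

```text
t: 47.32
eef_pos: [0.5084, -0.0671, 0.0511]
tool_rot: [0.001, -0.078, 0.997, 0.0]
contact_force: [-0.1, -0.2, -4.0]
gripper_width: 0.471
```

```bash
python3 pl.py .5083 -.0671 .047 98.96
```

```text
t47.32 tcp [ 0.5084 -0.0671  0.0511] yaw(y axis)99.0 zax [ 0.002  0.001 -1.   ] F [-0.1 -0.2 -4. ] w0.471 q7 1.94
delta cm [-0.01 -0.   -0.41] rotvec deg [-0.05  0.11 -0.01]
```

Request:
send_rows:
  motion: "0 0 -.2 0 0 0 1;0 0 -.2 0 0 0 1;0 0 -.15 0 0 0 1"

```text
t: 47.57
eef_pos: [0.5084, -0.0671, 0.0461]
tool_rot: [0.001, -0.078, 0.997, 0.001]
contact_force: [-12.5, 1.6, 40.9]
gripper_width: 0.473
```

```bash
python3 pl.py .5083 -.0671 .047 98.96
```

```text
t47.57 tcp [ 0.5084 -0.0671  0.0461] yaw(y axis)99.0 zax [ 0.001  0.002 -1.   ] F [-12.5   1.6  40.9] w0.473 q7 1.94
delta cm [-0.01 -0.    0.09] rotvec deg [-0.11  0.05  0.01]
```

Request:
send_rows:
  motion: "0 0 .1 0 0 0 1;0 0 0 0 0 0 .3;0 0 0 0 0 0 .2;0 0 0 0 0 0 .2;0 0 2 0 0 0 .2;0 0 2.5 0 0 0 .2;0 0 2.5 0 0 0 .2;-.1 1.1 2.5 0 0 0 .2;-.1 1.1 2.5 0 0 0 .2;-.1 1.1 2.5 0 0 0 .2;-.1 1.1 2.5 0 0 0 .2;-.1 1.1 2.5 0 0 0 .2;-.1 1.1 1 0 0 0 .2;-.1 1.1 0 0 0 0 .2;0 0 0 0 0 0 .2;0 0 0 0 0 0 .2;0 0 0 0 0 0 .2;0 0 0 0 0 0 .2"

```text
t: 49.07
eef_pos: [0.5012, 0.0111, 0.261]
tool_rot: [0.002, -0.077, 0.997, 0.0]
contact_force: [-0.7, 1.0, 0.3]
gripper_width: 0.795
```

Run:
```python
from h import *
o=st();im=read_camera("wrist"); cv2.imwrite("pics/w17.png",im[:,:,::-1]); np.savez("w17.npz",im=im,o=np.array([o],dtype=object))
st()
```

```text
t49.07 tcp [0.5012 0.0111 0.261 ] yaw(y axis)98.8 zax [ 0.004  0.001 -1.   ] F [-0.7  1.   0.3] w0.795 q7 1.64
t49.12 tcp [0.5011 0.0109 0.2608] yaw(y axis)98.8 zax [ 0.004  0.001 -1.   ] F [ 0.4  0.2 -0.4] w0.798 q7 1.64
```

View pics/w17.png

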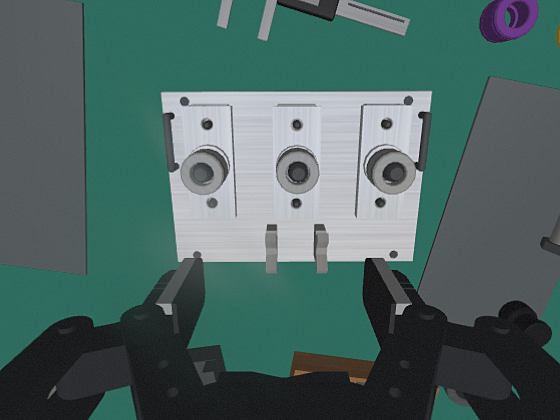

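Run:
```python
from h import *
d=np.load("w17.npz",allow_pickle=True);o=d["o"][0];im=d["im"]
cv2.imwrite("pics/w17z.png",cv2.resize(im[210:285,250:345],None,fx=8,fy=8,interpolation=cv2.INTER_CUBIC)[:,:,::-1])
```

```text
(no output)
```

View pics/w17z.png

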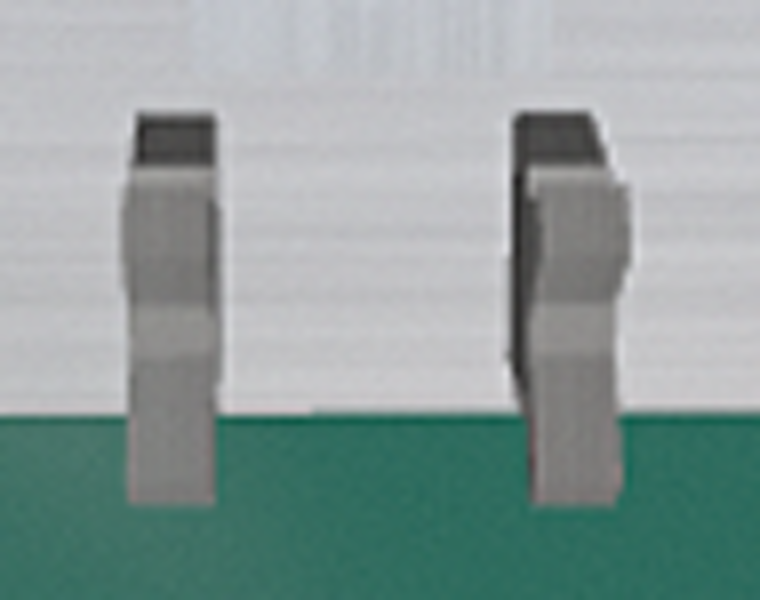

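Run:
```python
from h import *
d=np.load("w17.npz",allow_pickle=True);o=d["o"][0]
Q=back("wrist",[[272,230.7],[271.4,273.1],[321.5,230.7],[321.9,273.1]],.057,o)
print(Q.round(4),"len",np.linalg.norm(Q[0]-Q[1]),np.linalg.norm(Q[2]-Q[3]),"sep",np.linalg.norm(Q[0]+Q[1]-Q[2]-Q[3])/2)
c=Q.mean(0)[:2];print("centre",c)
th=np.radians(8.96);X=np.array([np.cos(th),np.sin(th)]);Y=np.array([-X[1],X[0]])
v=c-np.array([.5187,.0275]);print("pallet frame",v@X,v@Y)
v=c-np.array([.4938,.0235]);print("station2 frame",v@X,v@Y)
# verify collars: predicted ring tops
s=np.array([.4938,.0235])
for k in(-1,0,1):
    p=s+k*.092*Y; print(proj("wrist",[*p,.074],o).round(1), proj("wrist",[*p,.08],o).round(1))
```

```text
[[0.5637 0.0082 0.057 ]
 [0.6133 0.0148 0.057 ]
 [0.5558 0.06   0.057 ]
 [0.6048 0.0697 0.057 ]] len 0.04993519699679127 0.04997700305421424 sep 0.053983750630036215
centre [0.58438607 0.03817024]
pallet frame 0.06654635931335977 0.00030976891018229274
station2 frame 0.09176549193771076 0.00038291038540672274
[[201.6 172.2]] [[200.2 173.6]]
[[297.8 172. ]] [[298.1 173.3]]
[[394.  171.7]] [[396. 173.]]
```

Run:
```python
from h import *
d=np.load("w17.npz",allow_pickle=True);o=d["o"][0];im=d["im"].copy()
Y=np.array([-.1557,.9878]);s=np.array([.4938,.0235])
big=cv2.resize(im[80:225,155:440],None,fx=2.8,fy=2.8,interpolation=cv2.INTER_CUBIC)
for k in(-1,0,1):
    p=s+k*.092*Y
    for z,r,col in((.074,.021,(255,0,0)),(.044,.021,(0,0,255)),(.036,.022,(0,160,0)),(.074,.0115,(255,0,255))):
        q=proj("wrist",[[p[0]+r*np.cos(a),p[1]+r*np.sin(a),z] for a in np.linspace(0,6.283,50)],o)
        cv2.polylines(big,[np.int32((q-[155,80])*2.8)],True,col,1)
cv2.imwrite("pics/w17c.png",big[:,:,::-1])
```

```text
(no output)
```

View pics/w17c.png

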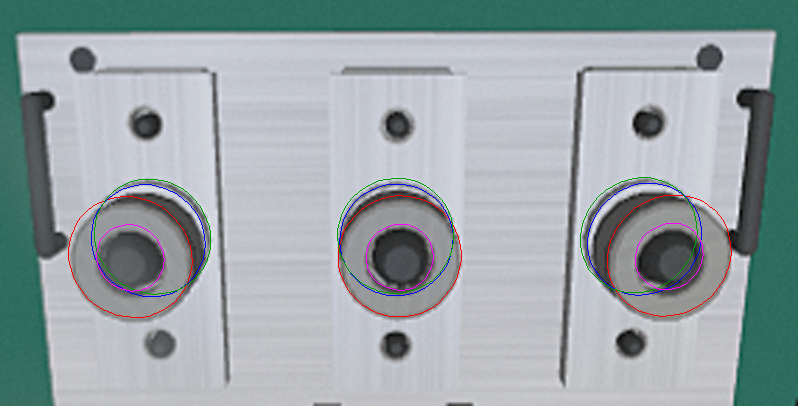

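```bash
python3 - <<'E'
from h import *
d=np.load("w8.npz",allow_pickle=True);o=d["o"][0]
# body edges midline at body top z=.037 : just below upper head and just above lower head (zoom px)
z=lambda x,y:(190+x/3,100+y/3)
Q=back("wrist",[z(450,152),z(405,398)],.037,o); v=Q[1]-Q[0]; print(Q.round(4),"yaw",np.degrees(np.arctan2(v[1],v[0])),np.linalg.norm(v),Q.mean(0))
E
python3 pl.py .47 .35 .20 99
```

```text
[[0.4502 0.3457 0.037 ]
 [0.5408 0.3471 0.037 ]] yaw 0.9314634733798238 0.09066202563704391 [0.49552385 0.34640849 0.037     ]
t49.12 tcp [0.5011 0.0109 0.2608] yaw(y axis)98.8 zax [ 0.004  0.001 -1.   ] F [ 0.4  0.2 -0.4] w0.798 q7 1.64
delta cm [-3.11 33.91 -6.08] rotvec deg [-0.06  0.23  0.22]
```

Request:
send_rows:
  motion: "-.2 1.2 0 0 0 0 .3;-.2 2.3 0 0 0 -.5 .3;-.2 2.3 0 0 0 -.5 .3;-.2 2.3 0 0 0 -.5 .3;-.2 2.3 0 0 0 -.5 .3;-.2 2.3 0 0 0 -.5 .3;-.2 2.3 0 0 0 -.5 .3;-.2 2.3 0 0 0 -.5 .3;-.2 2.3 -1 0 0 -.5 .3;-.2 2.3 -1 0 0 -.5 .3;-.2 2.3 -1 0 0 -.5 .3;-.2 2.3 -1 0 0 -.5 .3;-.2 2.3 -1 0 0 -.5 .3;-.2 2.3 -1 0 0 -.5 .3;-.2 2.3 -1 0 0 -.5 .3;0 1.2 0 0 0 -.5 .3;0 0 0 0 0 0 .3;0 0 0 0 0 0 .3;0 0 0 0 0 0 .3"

```text
t: 50.7
eef_pos: [0.4695, 0.3538, 0.1775]
tool_rot: [-0.005, 0.006, 1.0, -0.007]
contact_force: [-0.0, -0.3, 0.5]
gripper_width: 0.701
```

```bash
python3 - <<'E'
from h import *
o=st();im=read_camera("wrist"); cv2.imwrite("pics/w18.png",im[:,:,::-1]); np.savez("w18.npz",im=im,o=np.array([o],dtype=object))
E
python3 pl.py .4955 .3464 .06 91
```

```text
t50.70 tcp [0.4695 0.3538 0.1775] yaw(y axis)89.3 zax [-0.01  -0.014 -1.   ] F [-0.  -0.3  0.5] w0.701 q7 0.86
t50.75 tcp [0.4698 0.3532 0.1777] yaw(y axis)89.3 zax [-0.009 -0.014 -1.   ] F [ 1.   0.3 -0.7] w0.697 q7 0.86
delta cm [  2.57  -0.68 -11.77] rotvec deg [ 0.82 -0.53  1.75]
```

View pics/w18.png

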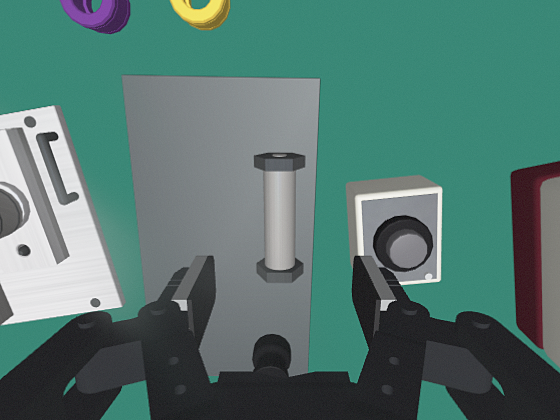

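Run:
```python
from h import *
d=np.load("w18.npz",allow_pickle=True);o=d["o"][0];im=d["im"]
Q=back("wrist",[(280.5,171),(280.5,270)],.037,o); v=Q[1]-Q[0]; print(Q.round(4),"yaw",np.degrees(np.arctan2(v[1],v[0])),np.linalg.norm(v),Q.mean(0))
print("box corner near-left top",back("wrist",[(348,187),(357,190),(440,186),(442,278)],.05,o).round(4))
cv2.imwrite("pics/w18z.png",cv2.resize(im[140:300,240:460],None,fx=3.5,fy=3.5)[:,:,::-1])
g=cv2.cvtColor(im,cv2.COLOR_RGB2GRAY)
for r in regions_of("ready","wrist"): print(r["conf"],r["point"])
```

```text
[[0.4516 0.349  0.037 ]
 [0.5413 0.3478 0.037 ]] yaw -0.8031042055187771 0.08962942663973601 [0.49645511 0.34842145 0.037     ]
box corner near-left top [[0.4625 0.4027 0.05  ]
 [0.465  0.4099 0.05  ]
 [0.4624 0.475  0.05  ]
 [0.5429 0.4856 0.05  ]]
0.66 [407.6, 249.2]
```

View pics/w18z.png

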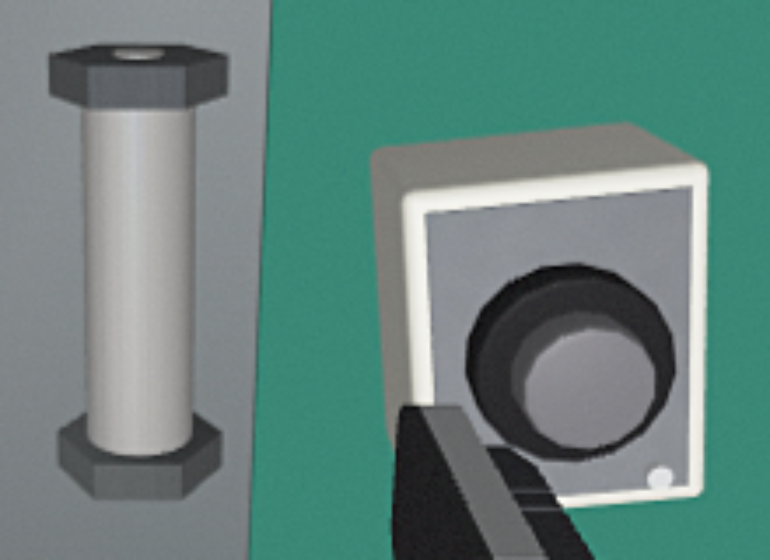

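Request:
send_rows:
  motion: ".65 -.13 -1.5 .8 -.5 .7 .3;.65 -.13 -2 0 0 0 .3;.65 -.13 -2 0 0 0 .3;.65 -.13 -2 0 0 0 .3;0 0 -2 0 0 0 .3;0 0 -1 0 0 0 .3;0 0 0 0 0 0 .3;0 0 0 0 0 0 .3;0 0 0 0 0 0 .3"

```text
t: 51.55
eef_pos: [0.5041, 0.3391, 0.0775]
tool_rot: [0.006, 0.007, 1.0, 0.003]
contact_force: [0.2, -0.1, -0.9]
gripper_width: 0.7
```

```bash
python3 pl.py .496 .3478 .009 90
python3 - <<'E'
from h import *
o=st();im=read_camera("wrist"); cv2.imwrite("pics/w19.png",im[:,:,::-1]); np.savez("w19.npz",im=im,o=np.array([o],dtype=object))
E
```

```text
t51.55 tcp [0.5041 0.3391 0.0775] yaw(y axis)89.2 zax [ 0.011  0.006 -1.   ] F [ 0.2 -0.1 -0.9] w0.700 q7 0.93
delta cm [-0.81  0.87 -6.85] rotvec deg [-0.34  0.65  0.78]
t51.55 tcp [0.5041 0.3391 0.0775] yaw(y axis)89.2 zax [ 0.011  0.006 -1.   ] F [ 0.2 -0.1 -0.9] w0.700 q7 0.93
```

View pics/w19.png

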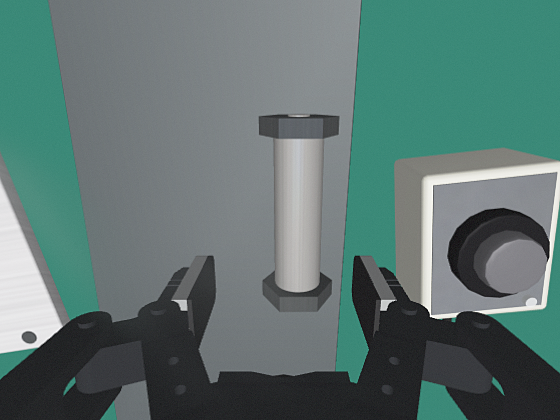

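Run:
```python
from h import *
d=np.load("w19.npz",allow_pickle=True);o=d["o"][0]
Q=back("wrist",[(299,137),(297,292)],.037,o); v=Q[1]-Q[0]; print(Q.round(4),"yaw",np.degrees(np.arctan2(v[1],v[0])),np.linalg.norm(v),Q.mean(0))
# button top: two views, triangulate height
d8=np.load("w18.npz",allow_pickle=True)["o"][0]
for z in(.055,.06,.065,.07,.075): print(z,back("wrist",(408.6,250.9),z,d8)[0][:2].round(4),back("wrist",(518,266),z,o)[0][:2].round(4))
```

```text
[[0.4502 0.3474 0.037 ]
 [0.5411 0.3462 0.037 ]] yaw -0.7420574798366919 0.09091042596289065 [0.49568737 0.34680496 0.037     ]
0.055 [0.5155 0.4534] [0.5166 0.461 ]
0.06 [0.5133 0.4516] [0.5139 0.4573]
0.065 [0.5111 0.4497] [0.5113 0.4536]
0.07 [0.5089 0.4479] [0.5086 0.4499]
0.075 [0.5067 0.4461] [0.506  0.4461]
```

Request:
send_rows:
  motion: "-.8 .87 -1 -.3 .6 .8 .3;0 0 -1 0 0 0 .3;0 0 0 0 0 0 .3;0 0 0 0 0 0 .3"

```text
t: 51.93
eef_pos: [0.4964, 0.3514, 0.0591]
tool_rot: [0.002, -0.002, 1.0, 0.003]
contact_force: [-0.3, 0.6, 0.1]
gripper_width: 0.696
```

```bash
python3 pl.py .4965 .3475 .009 90
```

```text
t51.93 tcp [0.4964 0.3514 0.0591] yaw(y axis)90.2 zax [ 0.004  0.005 -1.   ] F [-0.3  0.6  0.1] w0.696 q7 0.93
delta cm [ 0.01 -0.39 -5.01] rotvec deg [-0.3   0.24 -0.21]
```

Request:
send_rows:
  motion: "-.05 -.4 -.7 -.3 .2 -.5 .3;0 0 -1 0 0 0 .3;0 0 -1 0 0 0 .3;0 0 -.8 0 0 0 .3;0 0 0 0 0 0 .3;0 0 0 0 0 0 .3"

```text
t: 52.43
eef_pos: [0.4953, 0.3465, 0.0195]
tool_rot: [-0.0, 0.003, 1.0, -0.001]
contact_force: [-0.6, 0.0, -0.1]
gripper_width: 0.699
```

```bash
python3 pl.py .496 .3472 .009 89.6
```

```text
t52.43 tcp [0.4953 0.3465 0.0195] yaw(y axis)89.7 zax [-0.001 -0.002 -1.   ] F [-0.6  0.  -0.1] w0.699 q7 0.93
delta cm [ 0.07  0.07 -1.05] rotvec deg [ 0.11 -0.04 -0.07]
```

Request:
send_rows:
  motion: ".07 .05 -.5 0 0 0 .3;0 0 -.4 0 0 0 .3;0 0 0 0 0 0 .3;0 0 0 0 0 0 .6;0 0 0 0 0 0 1;0 0 0 0 0 0 1;0 0 0 0 0 0 1;0 0 0 0 0 0 1;0 0 0 0 0 0 1;0 0 0 0 0 0 1;0 0 0 0 0 0 1"
  newtons: 100

```text
t: 53.35
eef_pos: [0.4965, 0.3473, 0.0103]
tool_rot: [0.0, 0.003, 1.0, -0.001]
contact_force: [-0.6, -0.6, -0.8]
gripper_width: 0.298
```

```bash
python3 pl.py .5844 .0382 .14 8.96
```

```text
t53.35 tcp [0.4965 0.3473 0.0103] yaw(y axis)89.6 zax [ 0.    -0.001 -1.   ] F [-0.6 -0.6 -0.8] w0.298 q7 0.93
delta cm [  8.79 -30.91  12.97] rotvec deg [ 6.000e-02 -4.000e-02 -8.068e+01]
```

Request:
send_rows:
  motion: "0 0 1.5 0 0 0 1;0 0 2.5 0 0 0 1;0 0 2.5 0 0 0 1;0 0 2.5 0 0 0 1;.4 -1.4 2.5 0 0 -5 1;.7 -2.3 1 0 0 -6.2 1;.7 -2.3 0 0 0 -6.2 1;.7 -2.3 0 0 0 -6.2 1;.7 -2.3 0 0 0 -6.2 1;.7 -2.3 0 0 0 -6.2 1;.7 -2.3 0 0 0 -6.2 1;.7 -2.3 0 0 0 -6.2 1;.7 -2.3 0 0 0 -6.2 1;.7 -2.3 0 0 0 -6.2 1;.7 -2.3 0 0 0 -6.2 1;.7 -2.3 0 0 0 -6.2 1;.5 -1.8 0 0 0 -6 1;0 0 0 0 0 0 1;0 0 0 0 0 0 1;0 0 0 0 0 0 1"

```text
t: 55.02
eef_pos: [0.5696, 0.0455, 0.1322]
tool_rot: [-0.009, 0.664, 0.748, -0.001]
contact_force: [1.1, -0.2, -4.7]
gripper_width: 0.298
```

```bash
python3 pl.py .5844 .0382 .11 8.96;python3 - <<'E'
from h import *
o=st();im=read_camera("wrist"); cv2.imwrite("pics/w20.png",im[:,:,::-1]); np.savez("w20.npz",im=im,o=np.array([o],dtype=object))
E
```

```text
t55.02 tcp [0.5696 0.0455 0.1322] yaw(y axis)6.8 zax [-0.014  0.01  -1.   ] F [ 1.1 -0.2 -4.7] w0.298 q7 0.23
delta cm [ 1.48 -0.73 -2.22] rotvec deg [-0.57 -0.83  2.12]
t55.02 tcp [0.5696 0.0455 0.1322] yaw(y axis)6.8 zax [-0.014  0.01  -1.   ] F [ 1.1 -0.2 -4.7] w0.298 q7 0.23
```

View pics/w20.png

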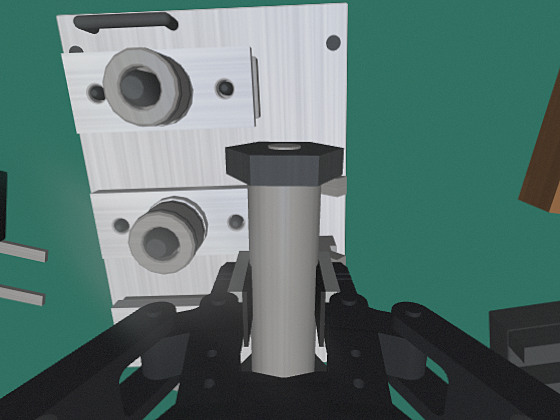

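Run:
```python
from h import *
d=np.load("w20.npz",allow_pickle=True);o=d["o"][0]
Q=back("wrist",[(284,185),(284,376)],.159,o); v=Q[0]-Q[1]; print(Q.round(4),"yaw",np.degrees(np.arctan2(v[1],v[0])),np.linalg.norm(v),(Q.mean(0)-o["eef_pos"]).round(4))
```

```text
[[0.5647 0.0889 0.159 ]
 [0.5741 0.0105 0.159 ]] yaw 96.89355233448356 0.07900100921576597 [-0.0002  0.0042  0.0268]
```

Request:
send_rows:
  motion: "1.3 -.6 -1 -.5 -.8 2 1;0 0 -1 0 0 0 1;0 0 0 0 0 0 1;0 0 0 0 0 0 1;0 0 0 0 0 0 1"

```text
t: 55.48
eef_pos: [0.5804, 0.0462, 0.1103]
tool_rot: [-0.003, 0.646, 0.763, 0.0]
contact_force: [0.4, -1.0, -3.5]
gripper_width: 0.294
```

```bash
python3 pl.py .5844 .0382 .0473 8.96
```

```text
t55.48 tcp [0.5804 0.0462 0.1103] yaw(y axis)9.5 zax [-0.005  0.005 -1.   ] F [ 0.4 -1.  -3.5] w0.294 q7 0.28
delta cm [ 0.4 -0.8 -6.3] rotvec deg [-0.28 -0.27 -0.53]
```

Request:
send_rows:
  motion: ".4 -.75 -.8 -.2 -.2 -.5 1;0 0 -.6 0 0 0 1;0 0 0 0 0 0 1;0 0 0 0 0 0 1;0 0 0 0 0 0 1"

```text
t: 55.9
eef_pos: [0.5842, 0.0391, 0.0954]
tool_rot: [-0.001, 0.649, 0.76, 0.0]
contact_force: [0.2, 0.3, -5.0]
gripper_width: 0.294
```

```bash
python3 pl.py .5844 .0382 .0473 8.96
```

```text
t55.90 tcp [0.5842 0.0391 0.0954] yaw(y axis)9.0 zax [-0.001  0.002 -1.   ] F [ 0.2  0.3 -5. ] w0.294 q7 0.30
delta cm [ 0.02 -0.09 -4.81] rotvec deg [-0.12 -0.07 -0.04]
```

Request:
send_rows:
  motion: "0 -.1 -.7 -.1 0 0 1;0 0 -.8 0 0 0 1;0 0 -.8 0 0 0 1;0 0 -.6 0 0 0 1;0 0 0 0 0 0 1;0 0 0 0 0 0 1"

```text
t: 56.4
eef_pos: [0.5841, 0.0381, 0.0631]
tool_rot: [-0.001, 0.649, 0.76, -0.0]
contact_force: [0.2, -0.1, -4.0]
gripper_width: 0.294
```

```bash
python3 pl.py .5844 .0382 .0473 8.96
```

```text
t56.40 tcp [0.5841 0.0381 0.0631] yaw(y axis)9.0 zax [-0.001  0.    -1.   ] F [ 0.2 -0.1 -4. ] w0.294 q7 0.32
delta cm [ 0.03  0.01 -1.58] rotvec deg [-0.01 -0.07 -0.03]
```

Request:
send_rows:
  motion: "0 0 -.4 0 0 0 1;0 0 -.4 0 0 0 1;0 0 -.3 0 0 0 1;0 0 -.2 0 0 0 1"

```text
t: 56.73
eef_pos: [0.5854, 0.0383, 0.0498]
tool_rot: [0.0, 0.649, 0.76, 0.001]
contact_force: [1.5, -0.4, 0.9]
gripper_width: 0.297
```

```bash
python3 pl.py .5844 .0382 .0473 8.96
```

```text
t56.73 tcp [0.5854 0.0383 0.0498] yaw(y axis)9.0 zax [ 0.001  0.001 -1.   ] F [ 1.5 -0.4  0.9] w0.297 q7 0.33
delta cm [-0.1  -0.01 -0.25] rotvec deg [-0.03  0.06 -0.04]
```

Request:
send_rows:
  motion: "-.05 0 -.15 0 0 0 1;0 0 -.1 0 0 0 1"

```text
t: 56.9
eef_pos: [0.5871, 0.0384, 0.0483]
tool_rot: [0.002, 0.649, 0.76, 0.002]
contact_force: [0.5, 0.2, -2.2]
gripper_width: 0.295
```

Request:
send_rows:
  motion: "0 0 -.1 0 0 0 1"

```text
t: 56.98
eef_pos: [0.5877, 0.0385, 0.0477]
tool_rot: [0.002, 0.649, 0.76, 0.003]
contact_force: [-0.1, 0.1, 0.3]
gripper_width: 0.291
```

Request:
send_rows:
  motion: "0 0 -.15 0 0 0 1"

```text
t: 57.07
eef_pos: [0.5882, 0.0385, 0.0471]
tool_rot: [0.002, 0.649, 0.76, 0.003]
contact_force: [-6.5, 0.1, 22.3]
gripper_width: 0.292
```

Request:
send_rows:
  motion: "0 0 -.1 0 0 0 1"

```text
t: 57.15
eef_pos: [0.5881, 0.0385, 0.0471]
tool_rot: [0.002, 0.649, 0.761, 0.003]
contact_force: [-4.7, 0.9, 13.2]
gripper_width: 0.292
```

Request:
send_rows:
  motion: "0 0 .05 0 0 0 1;0 0 0 0 0 0 .55;0 0 0 0 0 0 .5;0 0 0 0 0 0 .5;0 0 0 0 0 0 .5"

```text
t: 57.57
eef_pos: [0.5879, 0.0383, 0.048]
tool_rot: [0.002, 0.649, 0.76, 0.003]
contact_force: [-0.2, 0.4, -0.4]
gripper_width: 0.501
```

```bash
python3 pl.py .5844 .0382 .0473 8.96;python3 - <<'E'
from h import *
o=st();im=read_camera("wrist"); cv2.imwrite("pics/w21.png",im[:,:,::-1])
E
```

```text
t57.57 tcp [0.5879 0.0383 0.048 ] yaw(y axis)9.0 zax [ 0.007  0.003 -1.   ] F [-0.2  0.4 -0.4] w0.501 q7 0.34
delta cm [-0.35 -0.01 -0.07] rotvec deg [-0.17  0.4  -0.04]
t57.57 tcp [0.5879 0.0383 0.048 ] yaw(y axis)9.0 zax [ 0.007  0.003 -1.   ] F [-0.2  0.4 -0.4] w0.501 q7 0.34
```

View pics/w21.png

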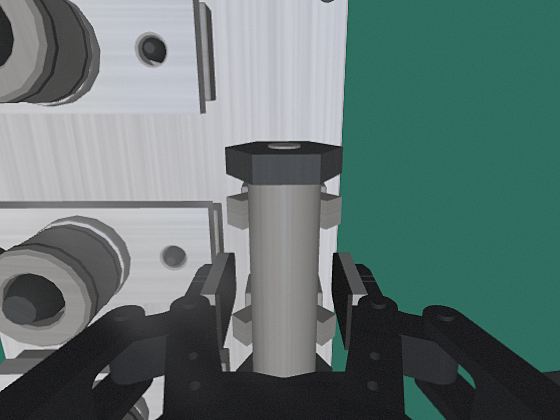

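Request:
send_rows:
  motion: "0 0 .8 0 0 0 .5;0 0 1.5 0 0 0 .5;0 0 2.5 0 0 0 .5;0 0 2.5 0 0 0 .5;0 0 2.5 0 0 0 .5;-.5 0 2.5 0 0 6 .5;-1 0 2.5 0 0 6.8 .5;-1 0 2.5 0 0 6.8 .5;-1 0 2.5 0 0 6.8 .5;-1 0 0 0 0 6.8 .5;-1 0 0 0 0 6.8 .5;-1 0 0 0 0 6.8 .5;-1 0 0 0 0 6.8 .5;-1 0 0 0 0 6.8 .5;-1 0 0 0 0 6.8 .5;-1 0 0 0 0 6.8 .5;0 0 0 0 0 6.8 .5;0 0 0 0 0 6.8 .5;0 0 0 0 0 0 .5;0 0 0 0 0 0 .5"

```text
t: 59.28
eef_pos: [0.4756, 0.0333, 0.2669]
tool_rot: [0.007, -0.09, 0.996, 0.006]
contact_force: [0.6, -0.5, -0.8]
gripper_width: 0.5
```

Request:
send_rows:
  motion: "0 0 0 0 0 0 .5;0 0 0 0 0 0 .5"

```text
t: 59.45
eef_pos: [0.4757, 0.0329, 0.2674]
tool_rot: [0.008, -0.087, 0.996, 0.006]
contact_force: [0.6, -0.5, 0.1]
gripper_width: 0.499
```

Run:
```python
from h import *
o=st();im=read_camera("wrist"); cv2.imwrite("pics/w22.png",im[:,:,::-1]); np.savez("w22.npz",im=im,o=np.array([o],dtype=object))
```

```text
t59.45 tcp [0.4757 0.0329 0.2674] yaw(y axis)100.0 zax [ 0.014  0.014 -1.   ] F [ 0.6 -0.5  0.1] w0.499 q7 1.60
```

View pics/w22.png

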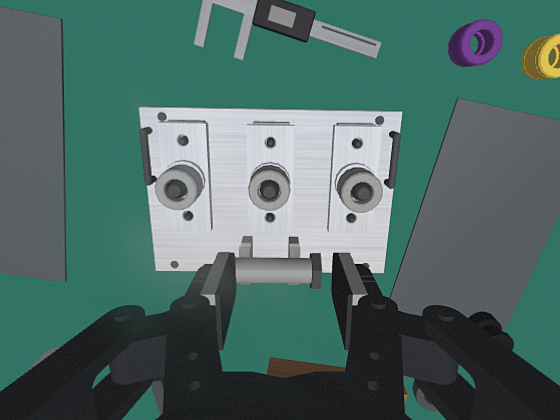

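Run:
```python
from h import *
d=np.load("w22.npz",allow_pickle=True);o=d["o"][0];im=d["im"]
th=np.radians(8.96);X=np.array([np.cos(th),np.sin(th),0]);Y=np.array([-X[1],X[0],0]);s=np.array([.4938,.0235,0])
big=cv2.resize(im[95:300,130:410],None,fx=2.8,fy=2.8,interpolation=cv2.INTER_CUBIC)
dr=lambda P,c:cv2.polylines(big,[np.int32((proj("wrist",P,o)-[130,95])*2.8)],True,c,1)
for k in(-1,0,1):
    p=s+k*.092*Y
    for z,r,c in((.074,.021,(255,0,0)),(.036,.022,(0,160,0))): dr([[p[0]+r*np.cos(a),p[1]+r*np.sin(a),z] for a in np.linspace(0,6.283,50)],c)
    dr([p+[0,0,.036]+a*.06*X+b*.025*Y for a,b in((1,1),(1,-1),(-1,-1),(-1,1))],(0,0,255))
v=np.array([.587,.0384,.06])
dr([v+a*.014*X+b*.045*Y for a,b in((1,1),(1,-1),(-1,-1),(-1,1))],(255,0,0))
dr([v+a*.022*X+b*Y for a,b in((1,.055),(1,.045),(-1,.045),(-1,.055))],(0,0,255))
cv2.imwrite("pics/w22c.png",big[:,:,::-1])
```

```text
(no output)
```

View pics/w22c.png

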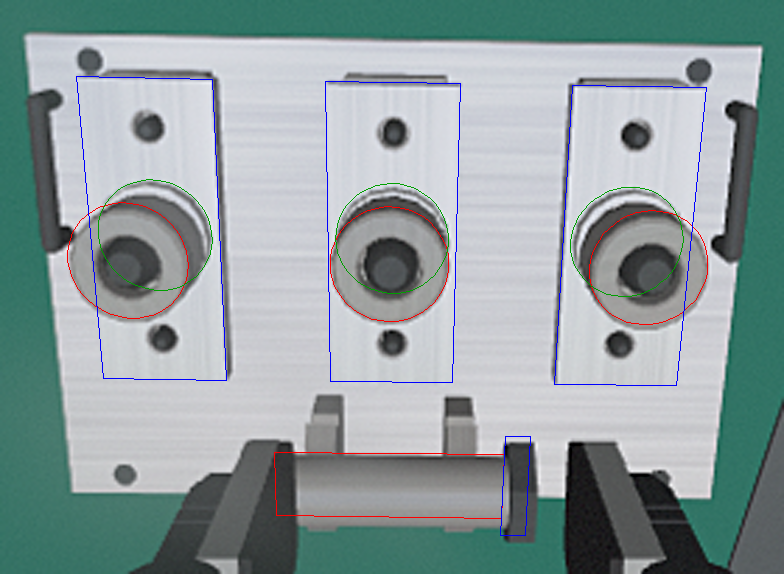

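Request:
send_rows:
  motion: "0 1.2 0 0 0 0 1;0 2.5 0 0 0 0 1;0 2.6 0 0 0 0 1;0 2.6 0 0 0 0 1;0 2.6 0 0 0 0 1;0 2.6 0 0 0 0 1;0 2.6 0 0 0 0 1;0 2.6 0 0 0 0 1;0 2.6 -.5 0 0 0 1;0 2.6 -.5 0 0 0 1;0 2.6 -.5 0 0 0 1;0 2.6 -.5 0 0 0 1;0 2.6 -.5 0 0 0 1;0 2.6 -.5 0 0 0 1;0 2.6 -.5 0 0 0 1;0 2.6 -.5 0 0 0 1;0 1.2 0 0 0 0 1;0 0 0 0 0 0 1;0 0 0 0 0 0 1;0 0 0 0 0 0 1"

```text
t: 61.17
eef_pos: [0.4729, 0.4638, 0.2227]
tool_rot: [0.007, -0.069, 0.998, 0.004]
contact_force: [-0.2, 0.9, 0.3]
gripper_width: -0.003
```

```bash
python3 - <<'E'
from h import *
o=st();im=read_camera("wrist"); cv2.imwrite("pics/w23.png",im[:,:,::-1]); np.savez("w23.npz",im=im,o=np.array([o],dtype=object))
E
python3 pl.py .508 .448 .12 99
```

```text
t61.17 tcp [0.4729 0.4638 0.2227] yaw(y axis)97.9 zax [ 0.013  0.009 -1.   ] F [-0.2  0.9  0.3] w-0.003 q7 0.88
t61.22 tcp [0.4732 0.4632 0.2228] yaw(y axis)97.9 zax [ 0.013  0.009 -1.   ] F [ 0.4 -0.8 -0.9] w-0.002 q7 0.88
delta cm [  3.48  -1.52 -10.28] rotvec deg [-0.5   0.76  1.15]
```

View pics/w23.png

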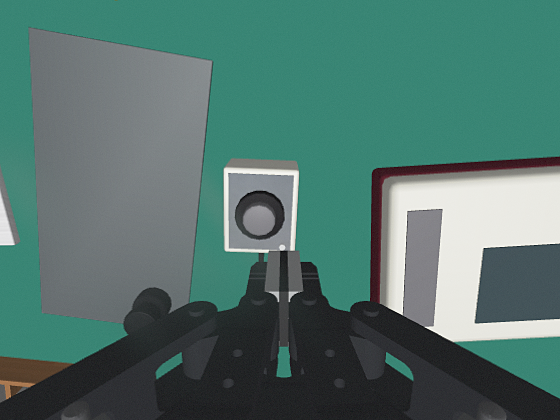

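Run:
```python
from h import *
from scipy.optimize import least_squares
obs=[("w18.npz",(408.6,250.9)),("w19.npz",(518,266)),("w23.npz",(259.5,219.5))]
O=[(np.load(f,allow_pickle=True)["o"][0],np.array(p)) for f,p in obs]
r=least_squares(lambda X:np.concatenate([proj("wrist",X,o)[0]-p for o,p in O]),[.508,.448,.07]);print(r.x.round(4),r.fun.round(1))
im=np.load("w23.npz",allow_pickle=True)["im"];cv2.imwrite("pics/w23z.png",cv2.resize(im[150:260,210:310],None,fx=5,fy=5)[:,:,::-1])
```

```text
[0.5068 0.4472 0.0734] [ 0.8 -0.6 -0.3  0.2 -0.5  0.3]
```

View pics/w23z.png

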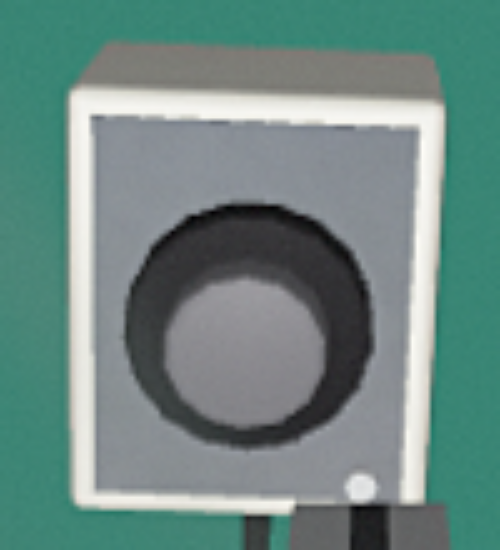

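Request:
send_rows:
  motion: ".7 -.35 -2 -.2 .3 .4 1;.7 -.35 -2 -.2 .3 .4 1;.7 -.35 -2 0 0 0 1;.7 -.35 -2 0 0 0 1;.5 -.2 -2 0 0 0 1;0 0 -1 0 0 0 1;0 0 0 0 0 0 1;0 0 0 0 0 0 1;0 0 0 0 0 0 1"

```text
t: 61.97
eef_pos: [0.5144, 0.4339, 0.1174]
tool_rot: [0.006, -0.067, 0.998, 0.002]
contact_force: [0.3, -0.4, -0.5]
gripper_width: 0.002
```

```bash
python3 pl.py .5068 .4472 .076 99
```

```text
t61.97 tcp [0.5144 0.4339 0.1174] yaw(y axis)97.7 zax [ 0.011  0.004 -1.   ] F [ 0.3 -0.4 -0.5] w0.002 q7 0.97
delta cm [-0.76  1.33 -4.14] rotvec deg [-0.24  0.65  1.3 ]
```

Request:
send_rows:
  motion: "-.76 1.2 -1 -.2 .6 1.3 1;0 0 -1 0 0 0 1;0 0 -.4 0 0 0 1;0 0 0 0 0 0 1;0 0 0 0 0 0 1;0 0 0 0 0 0 1"

```text
t: 62.47
eef_pos: [0.5055, 0.4509, 0.095]
tool_rot: [0.002, -0.081, 0.997, 0.003]
contact_force: [1.2, 0.7, -0.1]
gripper_width: -0.004
```

```bash
python3 pl.py .5068 .4472 .076 99
python3 - <<'E'
from h import *
o=st();im=read_camera("wrist"); cv2.imwrite("pics/w24.png",im[:,:,::-1]);
im=read_camera("scene"); cv2.imwrite("pics/s24.png",cv2.resize(im[150:320,100:480],None,fx=2,fy=2)[:,:,::-1])
E
```

```text
t62.47 tcp [0.5055 0.4509 0.095 ] yaw(y axis)99.3 zax [ 0.003  0.006 -1.   ] F [ 1.2  0.7 -0.1] w-0.004 q7 0.98
delta cm [ 0.13 -0.37 -1.9 ] rotvec deg [-0.34  0.17 -0.34]
t62.47 tcp [0.5055 0.4509 0.095 ] yaw(y axis)99.3 zax [ 0.003  0.006 -1.   ] F [ 1.2  0.7 -0.1] w-0.004 q7 0.98
```

View pics/w24.png

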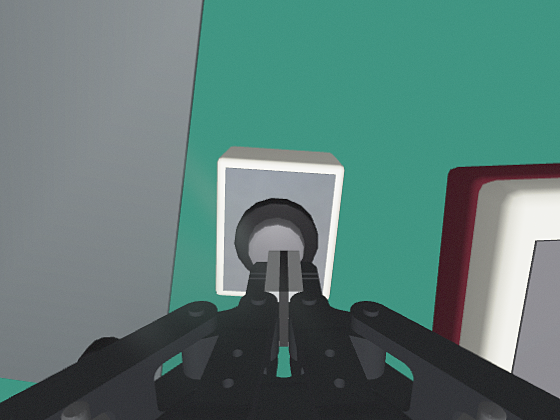

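View pics/s24.png

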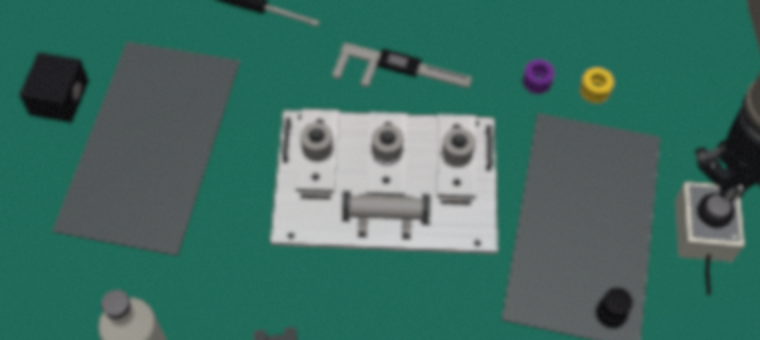

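Request:
send_rows:
  motion: ".13 -.35 -.5 -.3 .2 -.3 1;0 0 -.4 0 0 0 1;0 0 -.3 0 0 0 1;0 0 0 0 0 0 1;0 0 0 0 0 0 1"

```text
t: 62.98
eef_pos: [0.5082, 0.4461, 0.0825]
tool_rot: [0.0, -0.078, 0.997, 0.0]
contact_force: [0.5, 0.4, 0.2]
gripper_width: -0.002
```

```bash
python3 pl.py .5068 .4472 .070 99
```

```text
t62.98 tcp [0.5082 0.4461 0.0825] yaw(y axis)98.9 zax [ 0.001  0.    -1.   ] F [0.5 0.4 0.2] w-0.002 q7 0.98
delta cm [-0.14  0.11 -1.25] rotvec deg [-0.02  0.03  0.1 ]
```

Request:
send_rows:
  motion: "-.1 .1 -.3 0 0 0 1;0 0 -.3 0 0 0 1;0 0 -.2 0 0 0 1"

```text
t: 63.23
eef_pos: [0.5074, 0.4474, 0.0743]
tool_rot: [0.001, -0.077, 0.997, 0.0]
contact_force: [-0.3, 0.3, 0.1]
gripper_width: 0.003
```

Request:
send_rows:
  motion: "0 0 -.2 0 0 0 1;0 0 -.1 0 0 0 1"

```text
t: 63.4
eef_pos: [0.5073, 0.4475, 0.0709]
tool_rot: [0.001, -0.078, 0.997, 0.0]
contact_force: [-0.1, 0.1, 2.3]
gripper_width: -0.0
```

Button contact (2.3 N); press on until it bottoms.

Request:
send_rows:
  motion: "0 0 -.2 0 0 0 1;0 0 -.15 0 0 0 1"

```text
t: 63.57
eef_pos: [0.5073, 0.4475, 0.0677]
tool_rot: [0.001, -0.078, 0.997, 0.0]
contact_force: [-1.1, -1.5, 3.3]
gripper_width: -0.002
```

Request:
send_rows:
  motion: "0 0 -.15 0 0 0 1;0 0 -.1 0 0 0 1"

```text
t: 63.73
eef_pos: [0.5074, 0.4475, 0.0665]
tool_rot: [0.0, -0.078, 0.997, 0.001]
contact_force: [-4.9, -3.9, 14.0]
gripper_width: 0.001
```

Request:
send_rows:
  motion: "0 0 -.1 0 0 0 1;0 0 -.1 0 0 0 1"

```text
t: 63.9
eef_pos: [0.5074, 0.4475, 0.0666]
tool_rot: [0.0, -0.077, 0.997, 0.001]
contact_force: [-2.1, -2.3, 9.5]
gripper_width: 0.001
```

Request:
send_rows:
  motion: "0 0 1 0 0 0 1;0 0 2 0 0 0 1;0 0 2.5 0 0 0 1;0 0 2.5 0 0 0 1;0 0 2.5 0 0 0 1;0 0 2 0 0 0 1;0 0 0 0 0 0 1;0 0 0 0 0 0 1;0 0 0 0 0 0 1"

```text
t: 64.65
eef_pos: [0.507, 0.4472, 0.1991]
tool_rot: [0.001, -0.077, 0.997, 0.001]
contact_force: [-0.9, 0.3, 1.0]
gripper_width: -0.001
```

Run:
```python
from h import *
st()
im=read_camera("scene"); cv2.imwrite("pics/s25.png",cv2.resize(im[150:320,100:480],None,fx=2,fy=2)[:,:,::-1])
im=read_camera("top"); cv2.imwrite("pics/t25.png",cv2.resize(im[140:270,130:430],None,fx=2.6,fy=2.6)[:,:,::-1])
```

```text
t64.65 tcp [0.507  0.4472 0.1991] yaw(y axis)98.9 zax [ 0.002  0.003 -1.   ] F [-0.9  0.3  1. ] w-0.001 q7 0.97
```

View pics/t25.png

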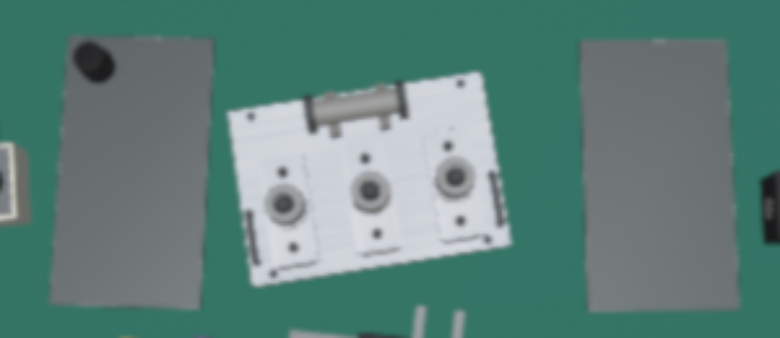

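View pics/s25.png

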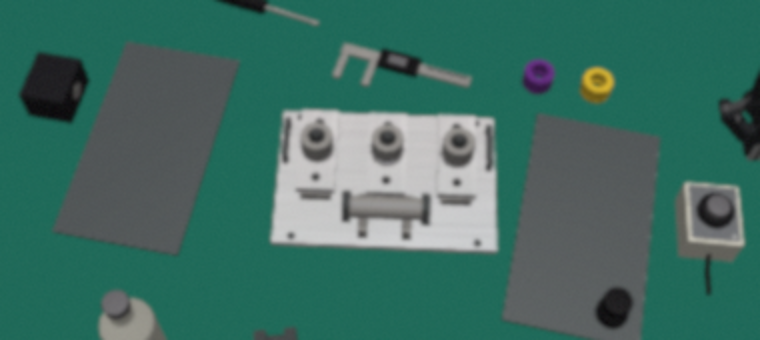

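```bash
python3 -c "
from station import *
print(hand_in())"
```

```text
the job is handed in; nothing more can be done
None
```

The pallet is loaded, the ready button was pressed last, and the job was handed in at about 65 s of the 208 s allowed. `hand_in` reports no verdict.

- **Flanges:** there were three, one on each station. Each gave contact at seat height and stayed put on release.
- **Collars:** all three were used, one on each post. One had been knocked aside early in the run, so I measured its position again before picking it up. Each was pushed past the spring balls until it stopped against the hub. I read 94, 39 and 41 N at those stops; the 94 N was the first collar, closer to the 120 N limit than I meant to go, so I pushed more gently after that.
- **Bar:** it lies in both V-rests. The V guided it about 3.5 mm further in x than I had measured. It then looked centred in the wrist picture, within a millimetre or two of where it should lie.
- **Button:** it was pressed until it bottomed at 14 N, about 7 mm of travel by my estimate.

**Last checks:** the wrist picture with the expected outlines drawn over it matched all three flanges and collars, and the bar to about 1–2 mm. It was taken before the button press. The scene and top pictures after the press show everything still in place, the loupe upright and the gripper clear. None of these checks failed or disagreed.

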